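# Stand the rinsed well plates in the drying rack

### The arm

A 6-joint arm with a two-finger parallel gripper is mounted at the origin on a cart in front of the work surface, level with it; the furniture and walls round the work are solid. World frame = base frame: x ahead of the robot, y to its left, z up, the work surface at z = 0. Lengths are in m, angles in rad, forces in N, time in s.
With the tool pointing down it reaches from about 0.25 to 0.725 m from the base axis. Payload 9.7 kg.
Tool frame: the origin (TCP) lies at the very end of the fingers, on their centre line; the grasp point (between the pads) lies 19 mm behind it (grasp_offset is the distance from the TCP to the grasp point, in m); x points along the fingers, y is the direction in which the jaws open and shut, and the axes are right-handed (so a half turn about x gives the same grasp; the last joint's range is limited). The gripper opens to 85 mm and grips with 20 to 120 N. Pads are 22 mm wide; open, the fingers measure 114 mm over their backs; the gripper's body (76 mm by 85 mm) begins 54 mm behind the grasp point. The pads swing forward as they close: fully open they stand 13 mm farther back than shut.
Start: joints at [1.124, 0.087, 0.176, 1.66, 0, 1.571], TCP at [0.238, 0.496, 0.231] pointing down, gripper open.
Joint ranges: [-3.13, 3.13], [-0.85, 1.81], [-1.15, 1.24], [-2.2, 2.28], [-1.44, 1.52], [-3.14, 3.14]. Speed limits (rad/s): [2.22, 2.22, 2.57, 3.14, 3.14, 3.14].

### API

Orientations are given as [roll, pitch, yaw] about the fixed x, y, z axes, in that order (R = Rz(yaw) Ry(pitch) Rx(roll)).
In Python, from bench import observe, capture, close_job, grasp_offset gives the robot as it stands.
- The arm moves only by the shell command python3 -m jog 'ROWS'. ROWS is JSON, a list of rows, each an object of numbers: "wx", "wy", "wz": the turn, a rotation vector about the tool's x, y, z as a fraction of full scale; "dx", "dy", "dz": the shift along the tool's x, y, z as a fraction of full scale; "grip": the closure, from -1 (fully open) to 1 (shut), so that 0 is half open. In form: [{"wx": .., "wy": .., "wz": .., "dx": .., "dy": .., "dz": .., "grip": ..}, ...]. A call has exactly 10 rows; each row is the pose to reach, as a shift and turn from the pose measured when the call began, along the tool's axes at that moment, turning the shorter way round; what a row does not reach only later rows make up. Full scale, the value 1, is 30 cm for a shift and 180 degrees for a turn. A row lasts 1/10 s, in which the tool goes at most 50 mm and 8.59 degrees, less where a joint would pass 70% of its speed; a pose out of reach is approached as far as the arm can. A call with a number of a shift or a turn outside -1 to 1 is refused whole. A call with a gripper value outside its range is refused whole. The fingers move at their own pace and stop on an object; the grip force is fixed at half the most. Time passes only in rows, so rows that repeat a pose let the fingers close, or fill a call up. It gives the time, the measured TCP pose, the force and the opening at its end, in the units of the state.
- observe(): the state, without advancing time (a new reading comes with each control period).
- capture(name): name is "scene" or "top" or "wrist"; returns a dict with "image" (420x560x3 uint8, red, green, blue), "fx", "fy", "cx", "cy" (pixels), "D" ([k1, k2, p1, p2, k3] as OpenCV has them; the pictures are not rectified), "pose" (4x4, takes a point from camera to world coordinates). Camera axes: x right, y up, looking along -z (the intrinsics and any distortion apply to the point x, -y, -z); pixel columns grow to the right and rows downward; lengths in m; the calibration is good to about 2 mm. A picture is of the moment at which its call begins. There is no depth.
- close_job(): hands the job in, once; it reports no verdict.
The state is a dict: "time_s": time; "qpos": joint angles; "joint_velocities": joint speeds; "tau": joint torques, N m; "position": TCP position; "ee_rot": TCP orientation; "force": force on the tool from outside, world axes, zero at the start; "ft_torque": the same for the moment, N m; "grip_width": opening from 0.0 (shut) to 1.0 (fully open).
Only numpy, scipy, OpenCV 4.12 (cv2) and the standard library are available. Lean on these libraries where they do the work, as an engineer would, in place of code of your own. Each camera call takes 0.05 s, during which the arm holds its last target.

### The job

Two rinsed well plates, one white and one black, are leaning in the clear tray. Stand each of them on its long edge in a free slot of the wire drying rack, upright and centred over the rack, and press it down past the slot's spring finger until it rests fully home on the floor wires. Let both go there, and leave the black plate already in the rack and the other things on the bench, such as the timer and the marker, where they are.

Things in the scene. Friction and masses are not known exactly. Their poses are not given: they have to be found in the camera images.
- plate_white: White 96-well plate, 85.5 x 128 x 14 mm, 35 to 80 g, rigid. Origin: centre of its flat underside; own x along the 85.5 mm side, y along the 128 mm side, z out of the wells (solid from z = 0 to 14 mm). Starts on a long edge in the tray, leaning 25 degrees from vertical with its underside on a long rim, wells facing into the tray, own x up the slope. 
- white_edge (a point): On the plate's own axes at (42.75, 0, 7) mm: middle of the upper long edge of the white plate as it leans, half-way through its 14 mm thickness. The top 45 mm of the plate stand free beyond the rim: pinch it here across the 14 mm, the gripper tilted to match the plate, grasp point 10 to 15 mm down from the edge.
- plate_black: Black 96-well plate, 85.5 x 128 x 14 mm, 35 to 80 g, rigid. Origin: centre of its flat underside; own x along the 85.5 mm side, y along the 128 mm side, z out of the wells (solid from z = 0 to 14 mm). Starts on a long edge in the tray, leaning 25 degrees from vertical with its underside on a long rim, wells facing into the tray, own x up the slope. Opposite rim to the white.
- black_edge (a point): On the plate's own axes at (42.75, 0, 7) mm: middle of the upper long edge of the black plate as it leans, half-way through its 14 mm thickness. The top 45 mm of the plate stand free beyond the rim: pinch it here across the 14 mm, the gripper tilted to match the plate, grasp point 10 to 15 mm down from the edge.
- rinse_tray: Shallow clear tub, 112 x 272 mm, 36 mm high, fixed. Origin: centre of its underside. Own y along the 272 mm length, z up. Inside 96 x 256 mm, floor 2 mm, walls 2 mm with a 6 mm lip outwards at the top. The two plates lean outwards on its two long rims, like a V.
- drip_pan: Low steel pan, 176 (x) x 200 (y) mm, walls 18 mm high, fixed; origin: centre of its underside, z up. The wire drying rack in it does not yield, but is clipped in anywhere up to 11 mm to either side along the pan's y. This shift is NOT measured: the rack is not part of the pan's pose. See the hoops, or feel for them with a plate's lower edge.
- hoop_level (a point): Point over the pan's centre, 53 mm above its underside, level with the tops of the rack's 8 divider hoops: 4.5 mm bar, flat on top, 100 mm long along the pan's x, 22 mm apart along its y, making 7 slots of 17.5 mm clear width. A plate that meets a hoop stops with its lower edge here; one between two hoops goes on down.
- floor_level (a point): Point over the pan's centre, 11 mm above its underside, level with the tops of the slots' floor wires, 42 mm below the hoop tops. A plate is home when its lower long edge is here: its origin is then 54 mm above the pan's underside and it stands 43 mm above the hoops.
- finger0 (a joint): Spring finger of the rack's end slot at the pan's -y end, rad: 0 free, about 0.2 now, as a black plate is seated there (leave a slot or two free beside it and between plates). Each slot has one: a dark wire loop, 28 mm wide, hung from its -y hoop, narrowing it to 9 mm, 13 mm above the floor wires. A plate pushed down (4 to 14 N) wedges it back and is held against the +y hoop.
- timer: Small white timer, 62 x 68 x 24 mm, lying on the bench; origin under its centre. Bystander.
- marker: Red marker, 13 x 137 x 14 mm, lying on the bench; origin under its centre. Bystander.

How it is judged:
By the outcome, as a careful person would: the job done as asked, in the order asked, and still so for the second after the job is handed in, with the robot touching nothing.
It also fails if it takes over 72 s, if anything falls off the work surface, if the arm or the gripper's body presses on something with over 40 N, if the wrist force passes 120 N, or if a joint passes its speed limit or range.

## Working session

There is one attempt and no reset: what is moved stays moved. The work goes in short steps, Python scripts to look and compute and a shell command to move; the robot and the scene stay as the last step left them, time stands still between calls to the robot, and variables do not carry over. Pictures are saved under pics/ and viewed, and the job is handed in when it is done.

```bash
ls; mkdir -p pics
cat > h.py <<'E'
import numpy as np, cv2, pickle
from scipy.spatial.transform import Rotation as R
def snap(name,fn):
    from bench import capture
    c=capture(name); cv2.imwrite('pics/'+fn+'.png',c['image'][:,:,::-1]); pickle.dump(c,open('pics/'+fn+'.pkl','wb')); return c
def load(fn): return pickle.load(open('pics/'+fn+'.pkl','rb'))
def K(c): return np.array([[c['fx'],0,c['cx']],[0,c['fy'],c['cy']],[0,0,1.]])
def ray(c,u,v):
    p=cv2.undistortPoints(np.array([[[u,v]]],float),K(c),np.array(c['D'],float))[0,0]
    P=np.array(c['pose']); d=P[:3,:3]@np.array([p[0],-p[1],-1]); return P[:3,3],d/np.linalg.norm(d)
def onz(c,u,v,z):
    o,d=ray(c,u,v); return o+d*(z-o[2])/d[2]
def proj(c,X):
    P=np.array(c['pose']); q=(np.atleast_2d(X)-P[:3,3])@P[:3,:3]; q=q*[1,-1,-1]
    return cv2.projectPoints(q,np.zeros(3),np.zeros(3),K(c),np.array(c['D'],float))[0][:,0]
def tri(obs):
    A=np.zeros((3,3));b=np.zeros(3)
    for c,u,v in obs:
        o,d=ray(c,u,v);M=np.eye(3)-np.outer(d,d);A+=M;b+=M@o
    X=np.linalg.solve(A,b); return X,[np.linalg.norm((np.eye(3)-np.outer(ray(c,u,v)[1],ray(c,u,v)[1]))@(X-c['pose'][:3,3])) for c,u,v in obs]
E
python3 - <<'E'
from h import *
from bench import observe,grasp_offset
print(observe(),grasp_offset)
for n in("scene","top","wrist"):
    c=snap(n,n+'0'); print(n,np.round(c['pose'],3).tolist(),c['fx'],c['D'])
E
```

```text
pics
{'time_s': 0.0, 'qpos': array([ 1.12397926e+00,  8.74690426e-02,  1.75102660e-01,  1.65978619e+00,
       -6.24137249e-05,  1.57080328e+00]), 'joint_velocities': array([-0.00201277,  0.00080593,  0.00093892, -0.00030037, -0.00085156,
        0.0003869 ]), 'tau': array([ 3.97225594e-03, -5.20378911e+01,  4.64813697e+01,  1.58292800e-02,
        3.29618424e-04,  3.73696423e-06]), 'position': array([0.23756857, 0.49578643, 0.23056198]), 'ee_rot': array([-1.5248023 ,  1.56943865, -1.97162628]), 'force': array([-0.55098692,  0.16774674,  0.43117928]), 'ft_torque': array([-0.00039726, -0.06433786,  0.01757193]), 'grip_width': 1.000308833522922} 0.0187
scene [[0.716, 0.443, -0.54, 0.012], [-0.698, 0.46, -0.549, -0.468], [0.005, 0.769, 0.639, 0.699], [0.0, 0.0, 0.0, 1.0]] 403.14732591105934 [0.02422908 0.         0.         0.         0.        ]
top [[-0.01, 0.993, -0.122, 0.391], [-1.0, -0.009, 0.01, 0.052], [0.009, 0.122, 0.993, 1.221], [0.0, 0.0, 0.0, 1.0]] 452.3995959361741 [0.01157037 0.         0.         0.         0.        ]
wrist [[0.431, -0.869, -0.242, 0.177], [0.902, 0.415, 0.117, 0.525], [-0.001, -0.268, 0.963, 0.373], [0.0, 0.0, 0.0, 1.0]] 317.9049766755719 [-0.06011708  0.          0.          0.          0.        ]
```

View pics/scene0.png

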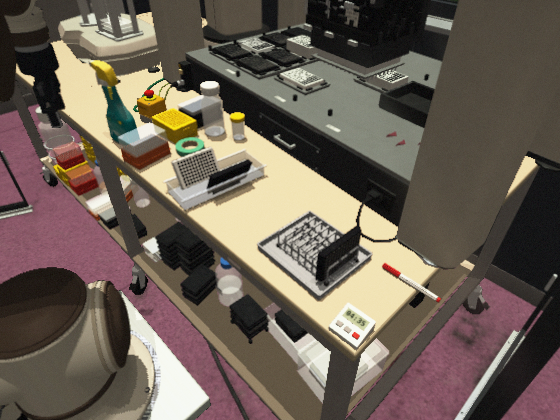

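View pics/top0.png

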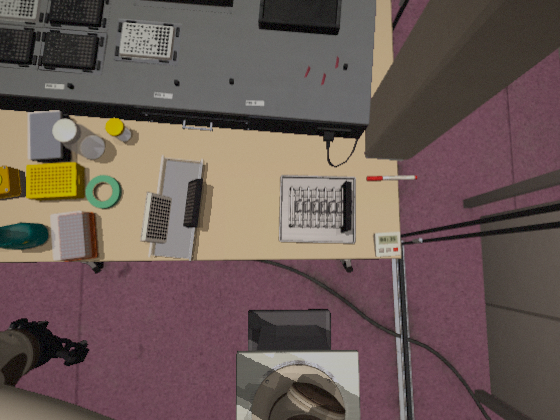

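View pics/wrist0.png

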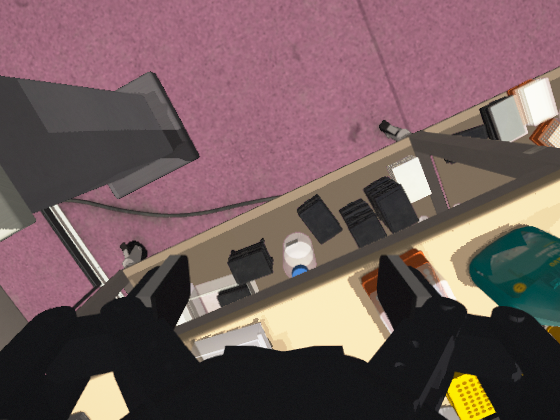

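Run:
```python
from h import *
t=load('top0')['image'][:,:,::-1]; s=load('scene0')['image'][:,:,::-1]
def z(im,x,y,w,h,k,fn): cv2.imwrite('pics/'+fn+'.png',cv2.resize(im[y:y+h,x:x+w],None,fx=k,fy=k,interpolation=cv2.INTER_CUBIC))
z(t,130,150,90,115,5,'t_tray'); z(t,270,165,95,85,8,'t_rack'); z(s,160,140,110,75,7,'s_tray'); z(s,250,205,130,95,6,'s_rack')
c=load('top0')
for n,u,v in(('tray',175,209),('pan',317,210),('timer',387,245),('marker',390,178)): print(n,onz(c,u,v,0.01))
```

```text
tray [0.52655069 0.32096998 0.01      ]
pan [ 0.52021785 -0.06067347  0.01      ]
timer [ 0.4244786 -0.2457436  0.01     ]
marker [ 0.60584867 -0.26107819  0.01      ]
```

View pics/t_tray.png

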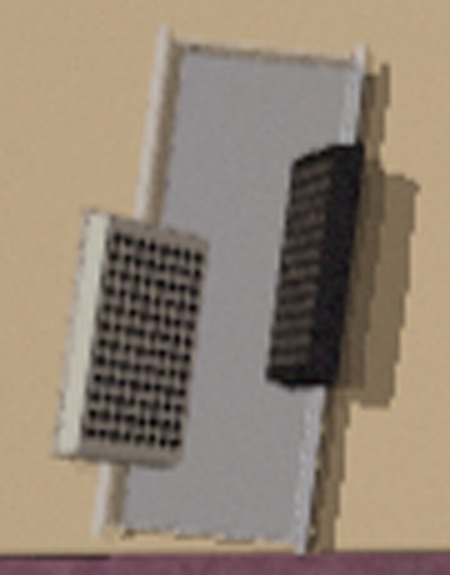

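View pics/t_rack.png

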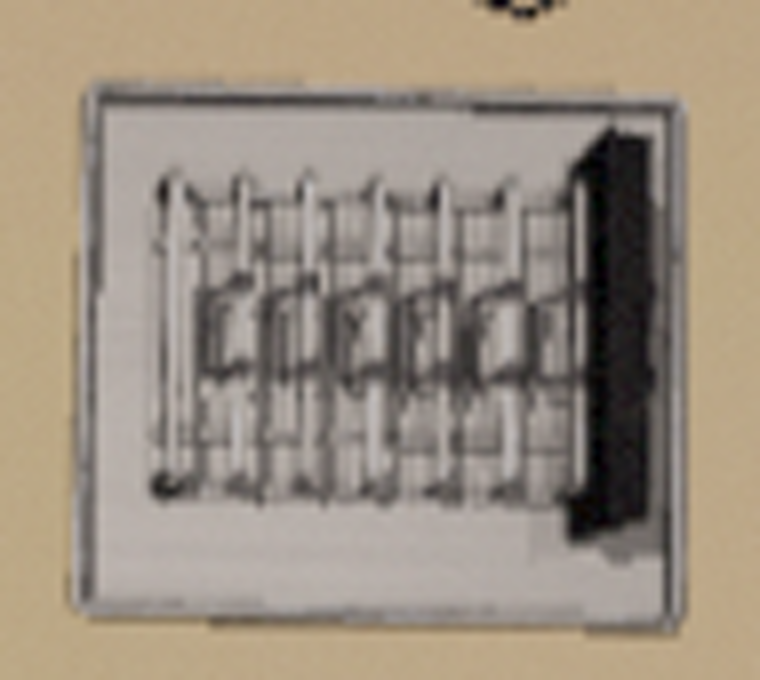

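View pics/s_tray.png

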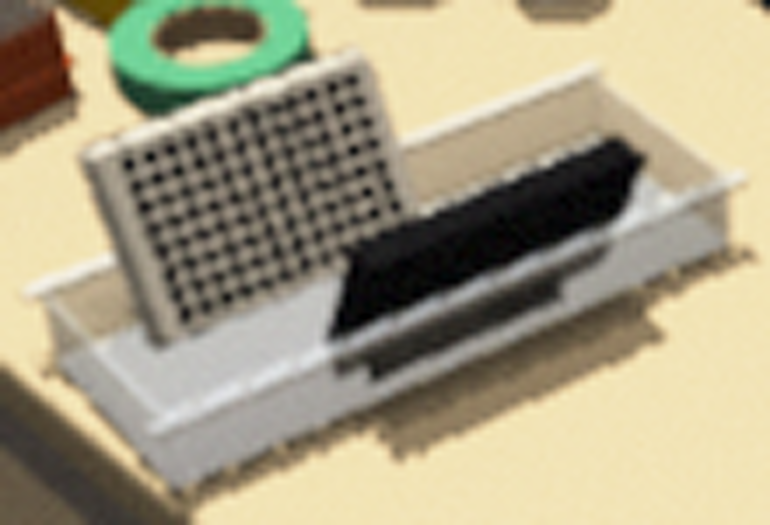

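View pics/s_rack.png

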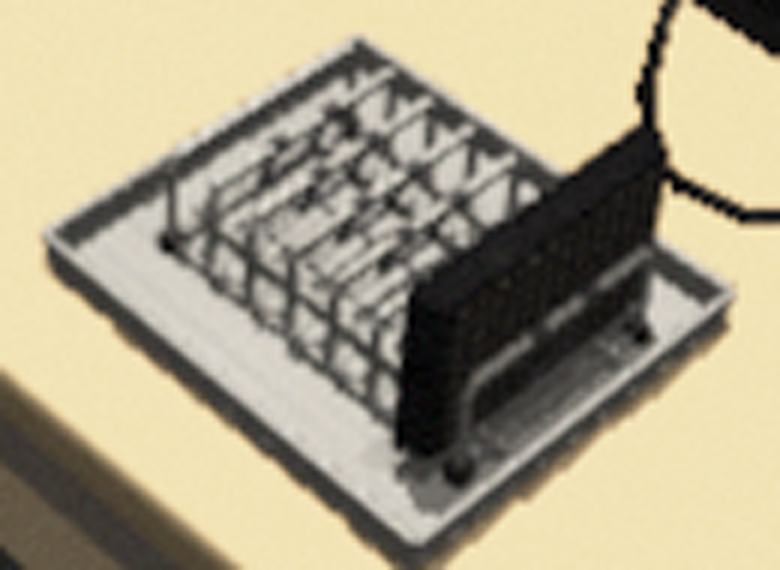

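Run:
```python
from h import *
t=load('top0'); s=load('scene0')
T=lambda x,y:(130+x/5,150+y/5)
S=lambda x,y:(160+x/7,140+y/7)
Q=lambda x,y:(270+x/8,165+y/8)
def seg(a,b,z,n):
    A=onz(t,*a,z);B=onz(t,*b,z);print(n,A.round(4),B.round(4),'len',np.linalg.norm(A-B).round(4),'mid',((A+B)/2).round(4),'ang',np.degrees(np.arctan2(*(A-B)[[1,0]])).round(2))
seg(T(100,213),T(68,457),.0825,'white')
seg(T(349,147),T(320,384),.0825,'black')
seg(T(165,28),T(97,533),.036,'trayL'); seg(T(362,45),T(302,552),.036,'trayR')
# triangulate outer (underside) top corners white
print(tri([(t,*T(90,210)),(s,*S(360,52))]),tri([(t,*T(58,458)),(s,*S(88,155))]))
seg(Q(92,85),Q(80,612),.018,'panL');seg(Q(685,100),Q(675,628),.018,'panR')
for x in(175,241,309,376,444,512,579): seg(Q(x,180),Q(x-3,490),.053,'hoop')
```

```text
white [0.5609 0.3687 0.0825] [0.4377 0.3817 0.0825] len 0.1238 mid [0.4993 0.3752 0.0825] ang -5.98
black [0.5937 0.2432 0.0825] [0.473  0.2565 0.0825] len 0.1215 mid [0.5333 0.2498 0.0825] ang -6.25
trayL [0.6671 0.3496 0.036 ] [0.4001 0.3791 0.036 ] len 0.2686 mid [0.5336 0.3643 0.036 ] ang -6.31
trayR [0.6571 0.2447 0.036 ] [0.3892 0.273  0.036 ] len 0.2694 mid [0.5231 0.2588 0.036 ] ang -6.02
(array([0.56484263, 0.37472518, 0.07584669]), [np.float64(0.001705336426830703), np.float64(0.0017053364268309144)]) (array([0.44048733, 0.38598805, 0.07789091]), [np.float64(0.0036111684561669923), np.float64(0.003611168456166877)])
panL [0.6136 0.0341 0.018 ] [0.4363 0.04   0.018 ] len 0.1774 mid [0.5249 0.037  0.018 ] ang -1.91
panR [ 0.6066 -0.1661  0.018 ] [ 0.4291 -0.1573  0.018 ] len 0.1778 mid [ 0.5179 -0.1617  0.018 ] ang -2.85
hoop [0.5754 0.0078 0.053 ] [0.474  0.0102 0.053 ] len 0.1014 mid [0.5247 0.009  0.053 ] ang -1.34
hoop [ 0.5752 -0.0138  0.053 ] [ 0.4738 -0.0112  0.053 ] len 0.1014 mid [ 0.5245 -0.0125  0.053 ] ang -1.46
hoop [ 0.575 -0.036  0.053] [ 0.4736 -0.0332  0.053 ] len 0.1014 mid [ 0.5243 -0.0346  0.053 ] ang -1.6
hoop [ 0.5748 -0.0579  0.053 ] [ 0.4734 -0.0548  0.053 ] len 0.1014 mid [ 0.5241 -0.0564  0.053 ] ang -1.72
hoop [ 0.5746 -0.0801  0.053 ] [ 0.4732 -0.0768  0.053 ] len 0.1015 mid [ 0.5239 -0.0785  0.053 ] ang -1.86
hoop [ 0.5744 -0.1024  0.053 ] [ 0.473  -0.0988  0.053 ] len 0.1015 mid [ 0.5237 -0.1006  0.053 ] ang -1.99
hoop [ 0.5742 -0.1243  0.053 ] [ 0.4727 -0.1205  0.053 ] len 0.1015 mid [ 0.5235 -0.1224  0.053 ] ang -2.12
```

```bash
cat >> h.py <<'E'
def mv(pos,Rm,st=None):
    from bench import observe
    st=st or observe(); R0=R.from_euler('xyz',st['ee_rot']); p0=np.array(st['position'])
    d=R0.inv().apply(np.array(pos)-p0)/0.3; w=(R0.inv()*R.from_matrix(Rm)).as_rotvec()/np.pi
    print('t',round(st['time_s'],2),'d',d.round(4),'w',w.round(4),'dist',np.linalg.norm(d)*.3,'deg',np.linalg.norm(w)*180)
def Rt(x,y):
    x=np.array(x)/np.linalg.norm(x); y=np.array(y)-np.dot(y,x)*x; y/=np.linalg.norm(y); return np.column_stack([x,y,np.cross(x,y)])
def wpose(edge,yaw,lean,back,sgn=1,side=1):
    # side=1: leans to +w. edge = mid of top edge; grasp 'back' metres above(+)/below(-) the edge along plate x
    a=np.radians(yaw); w=np.array([-np.sin(a),np.cos(a),0])*side; l=np.radians(lean)
    px=w*np.sin(l)+np.array([0,0,np.cos(l)]); n=-w*np.cos(l)+np.array([0,0,np.sin(l)])
    Rm=Rt(-px,sgn*n); g=np.array(edge)+px*back; return g-px*0.0187,Rm
E
python3 - <<'E'
from h import *
from bench import observe
st=observe();print(R.from_euler('xyz',st['ee_rot']).as_matrix().round(3))
for s in(1,-1):
    mv(*wpose([.4993,.3752,.0825],-6.1,0,.12,s)); mv(*wpose([.4993,.3752,.0825],-6.1,25,.06,s))
E
```

```text
[[-0.     0.432  0.902]
 [-0.001  0.902 -0.432]
 [-1.    -0.001 -0.   ]]
t 0.15 d [0.1565 0.0144 0.9606] w [8.917e-01 4.000e-04 1.000e-04] dist 0.2920062386480841 deg 160.5006865196258
t 0.15 d [0.3693 0.0694 0.9412] w [ 0.8726 -0.193   0.0333] dist 0.30402535388136 deg 160.96942683629473
t 0.15 d [0.1565 0.0144 0.9606] w [-1.083e-01 -1.000e-04  3.000e-04] dist 0.2920062386480841 deg 19.499396967106723
t 0.15 d [0.3693 0.0694 0.9412] w [-0.1066 -0.0237 -0.1372] dist 0.30402535388136 deg 31.56530269614113
```

```bash
python3 -m jog '[{"dx":0.03,"dz":0.15,"dy":0.01,"wx":-0.02,"grip":0},{"dx":0.08,"dz":0.31,"dy":0.02,"wx":-0.04,"grip":0},{"dx":0.12,"dz":0.47,"dy":0.03,"wx":-0.06,"wy":-0.01,"wz":-0.05,"grip":0},{"dx":0.17,"dz":0.62,"dy":0.05,"wx":-0.09,"wy":-0.02,"wz":-0.09,"grip":0},{"dx":0.22,"dz":0.78,"dy":0.06,"wx":-0.1066,"wy":-0.0237,"wz":-0.1372,"grip":0},{"dx":0.3,"dz":0.9412,"dy":0.0694,"wx":-0.1066,"wy":-0.0237,"wz":-0.1372,"grip":0},{"dx":0.3693,"dz":0.9412,"dy":0.0694,"wx":-0.1066,"wy":-0.0237,"wz":-0.1372,"grip":0},{"dx":0.3693,"dz":0.9412,"dy":0.0694,"wx":-0.1066,"wy":-0.0237,"wz":-0.1372,"grip":0},{"dx":0.3693,"dz":0.9412,"dy":0.0694,"wx":-0.1066,"wy":-0.0237,"wz":-0.1372,"grip":0},{"dx":0.3693,"dz":0.9412,"dy":0.0694,"wx":-0.1066,"wy":-0.0237,"wz":-0.1372,"grip":0}]'
python3 - <<'E'
from h import *
snap('wrist','w1'); mv(*wpose([.4993,.3752,.0825],-6.1,25,.06,-1))
E
```

```text
t 0.2 d [0.3698 0.0692 0.9412] w [-0.1066 -0.0237 -0.1373] dist 0.30407006884639914 deg 31.575630708652564schema error: expected keys wx, wy, wz, dx, dy, dz, grip
```

View pics/w1.png

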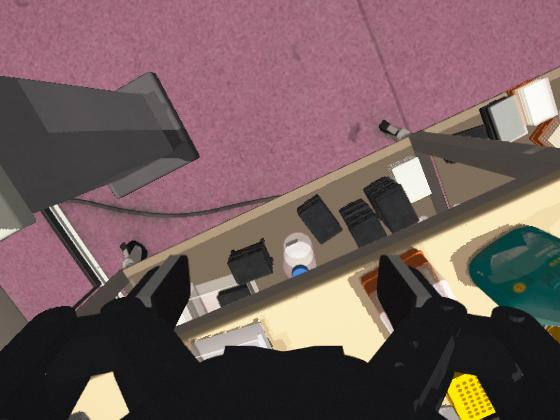

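```bash
python3 -m jog '[{"wx":-0.02,"wy":0,"wz":0,"dx":0.03,"dy":0.01,"dz":0.15,"grip":0},{"wx":-0.04,"wy":0,"wz":0,"dx":0.08,"dy":0.02,"dz":0.31,"grip":0},{"wx":-0.06,"wy":-0.01,"wz":-0.05,"dx":0.12,"dy":0.03,"dz":0.47,"grip":0},{"wx":-0.09,"wy":-0.02,"wz":-0.09,"dx":0.17,"dy":0.05,"dz":0.62,"grip":0},{"wx":-0.1066,"wy":-0.0237,"wz":-0.1372,"dx":0.22,"dy":0.06,"dz":0.78,"grip":0},{"wx":-0.1066,"wy":-0.0237,"wz":-0.1372,"dx":0.3,"dy":0.0694,"dz":0.9412,"grip":0},{"wx":-0.1066,"wy":-0.0237,"wz":-0.1372,"dx":0.3693,"dy":0.0694,"dz":0.9412,"grip":0},{"wx":-0.1066,"wy":-0.0237,"wz":-0.1372,"dx":0.3693,"dy":0.0694,"dz":0.9412,"grip":0},{"wx":-0.1066,"wy":-0.0237,"wz":-0.1372,"dx":0.3693,"dy":0.0694,"dz":0.9412,"grip":0},{"wx":-0.1066,"wy":-0.0237,"wz":-0.1372,"dx":0.3693,"dy":0.0694,"dz":0.9412,"grip":0}]'
python3 - <<'E'
from h import *
snap('wrist','w1'); snap('scene','s1');snap('top','t1'); mv(*wpose([.4993,.3752,.0825],-6.1,25,.06,-1))
E
```

```text
time_s: 1.2
position: [0.5006, 0.3933, 0.1226]
ee_rot: [-1.566, 1.137, -1.672]
force: [-0.1, -0.3, 0.1]
grip_width: 0.501
t 1.35 d [0.0083 0.0009 0.0015] w [ 0.0001  0.0008 -0.0009] dist 0.002553003266798065 deg 0.21411884317756785
```

View pics/w1.png

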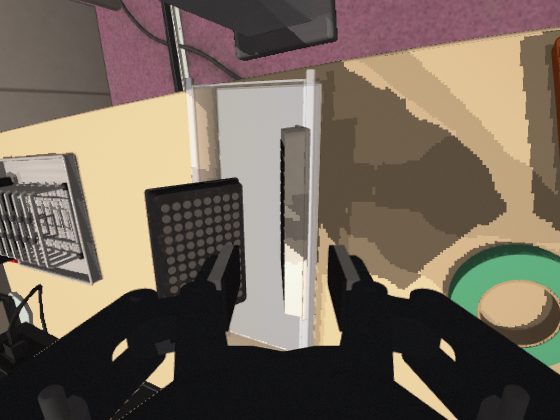

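View pics/s1.png

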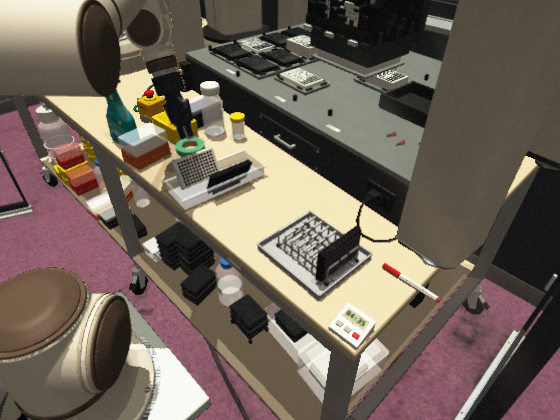

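Run:
```python
from h import *
c=load('w1')
im=c['image'][100:340,130:350,::-1]; cv2.imwrite('pics/w1c.png',cv2.resize(im,None,fx=2.5,fy=2.5,interpolation=cv2.INTER_CUBIC))
a=np.radians(-6.1); w=np.array([-np.sin(a),np.cos(a),0]); L=np.array([np.cos(a),np.sin(a),0]); l=np.radians(25)
n=-w*np.cos(l)+np.array([0,0,np.sin(l)]); E=np.array([.4993,.3752,.0825])
for s in(-1,1):
  for k in(-1,1): print(s,k,proj(c,E+L*.064*s+n*.007*k).round(1))
```

```text
-1 -1 [[296.7 123.8]]
-1 1 [[272.1 123.8]]
1 -1 [[294.3 317.9]]
1 1 [[273.7 317.9]]
```

View pics/w1c.png

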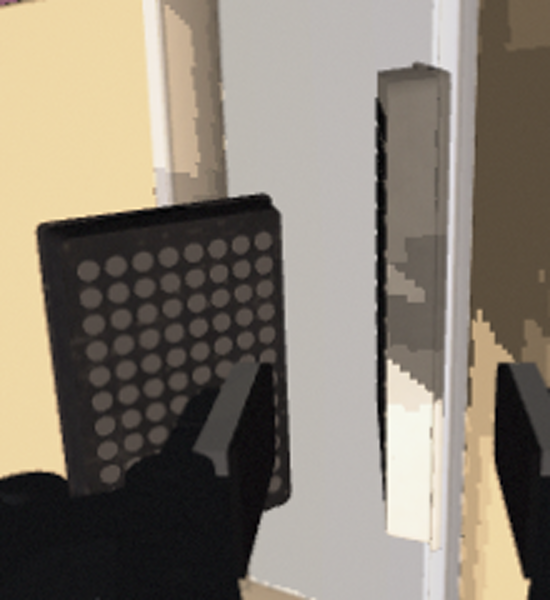

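Run:
```python
from h import *
c=load('w1');t=load('top0');s=load('scene0')
T=lambda x,y:(130+x/5,150+y/5)
S=lambda x,y:(160+x/7,140+y/7)
print(tri([(t,*T(90,210)),(c,304.5,319)])); print(tri([(t,*T(58,458)),(c,309,128)]))
print(tri([(s,*S(360,52)),(c,304.5,319)])); print(tri([(s,*S(88,155)),(c,309,128)]))
for z in(.0795,.0765):
  print([onz(c,u,v,z).round(4) for u,v in((304.5,319),(309,128))],[onz(t,*T(x,y),z).round(4) for x,y in((90,210),(58,458))])
# black corners in wrist: upper edge strip
print(c['pose'].round(3))
```

```text
(array([0.56576701, 0.37812778, 0.07273089]), [np.float64(0.002305072176549603), np.float64(0.002305072176549495)])
(array([0.4385884 , 0.39104029, 0.06730397]), [np.float64(0.0007237297861432174), np.float64(0.0007237297861432626)])
(array([0.56910656, 0.3786687 , 0.07191049]), [np.float64(0.00043966060084576694), np.float64(0.00043966060084589027)])
(array([0.44290924, 0.39137248, 0.07271009]), [np.float64(0.0038976532418180136), np.float64(0.003897653241817921)])
[array([0.5631, 0.3822, 0.0795]), array([0.4393, 0.3955, 0.0795])] [array([0.5629, 0.3747, 0.0795]), array([0.4374, 0.3875, 0.0795])]
[array([0.5653, 0.3809, 0.0765]), array([0.4393, 0.3944, 0.0765])] [array([0.5634, 0.3755, 0.0765]), array([0.4375, 0.3884, 0.0765])]
[[ 0.095 -0.969 -0.227  0.44 ]
 [ 0.902 -0.012  0.431  0.46 ]
 [-0.42  -0.245  0.874  0.252]
 [ 0.     0.     0.     1.   ]]
```

Run:
```python
from h import *
c=load('w1');t=load('top0')
cv2.imwrite('pics/w1d.png',cv2.resize(c['image'][60:150,170:340,::-1],None,fx=4.5,fy=4.5,interpolation=cv2.INTER_CUBIC))
print(proj(c,[[.4001,.3791,.036],[.3892,.273,.036],[.6671,.3496,.036]]))
```

```text
[[304.08098278  69.79217691]
 [182.9159      78.6848427 ]
 [297.3559948  385.29422206]]
```

View pics/w1d.png

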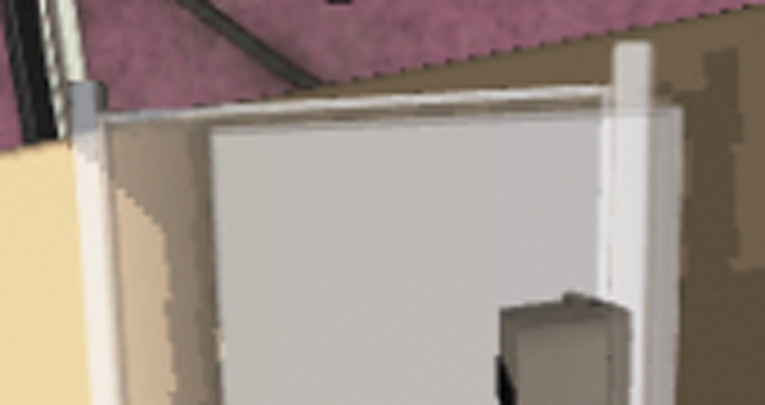

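```bash
python3 - <<'E'
from h import *
c=load('w1')
from bench import observe
st=observe(); Rm=R.from_euler('xyz',st['ee_rot']).as_matrix(); p=st['position']
print(proj(c,[p,p+Rm[:,1]*.021,p-Rm[:,1]*.021]))
E
python3 -m jog '[{"wx":0,"wy":0,"wz":0,"dx":0.02,"dy":0.004,"dz":0,"grip":0},{"wx":0,"wy":0,"wz":0,"dx":0.04,"dy":0.008,"dz":0,"grip":0},{"wx":0,"wy":0,"wz":0,"dx":0.07,"dy":0.013,"dz":0,"grip":0},{"wx":0,"wy":0,"wz":0,"dx":0.10,"dy":0.013,"dz":0,"grip":0},{"wx":0,"wy":0,"wz":0,"dx":0.13,"dy":0.013,"dz":0,"grip":0},{"wx":0,"wy":0,"wz":0,"dx":0.15,"dy":0.013,"dz":0,"grip":0},{"wx":0,"wy":0,"wz":0,"dx":0.175,"dy":0.013,"dz":0,"grip":0},{"wx":0,"wy":0,"wz":0,"dx":0.175,"dy":0.013,"dz":0,"grip":0},{"wx":0,"wy":0,"wz":0,"dx":0.175,"dy":0.013,"dz":0,"grip":0},{"wx":0,"wy":0,"wz":0,"dx":0.175,"dy":0.013,"dz":0,"grip":0}]'
python3 - <<'E'
from h import *
snap('wrist','w2'); mv(*wpose([.4993,.3752,.0825],-6.1,25,.06,-1))
from bench import observe
st=observe(); Rm=R.from_euler('xyz',st['ee_rot']).as_matrix(); p=st['position']
print(proj(load('w2'),[p,p+Rm[:,1]*.021,p-Rm[:,1]*.021]))
E
```

```text
[[284.07682966 259.52846106]
 [326.88781732 259.50985766]
 [241.25789444 259.42801382]]
time_s: 2.35
position: [0.4991, 0.3752, 0.0734]
ee_rot: [-1.565, 1.138, -1.671]
force: [0.6, -0.2, 0.5]
grip_width: 0.501
t 2.4 d [-0.1651 -0.0121  0.0012] w [ 0.      0.0009 -0.0011] dist 0.04967414290178681 deg 0.24997561329433562
[[283.71827219 259.46739492]
 [326.59956852 259.44782601]
 [240.82920066 259.36765745]]
```

View pics/w2.png

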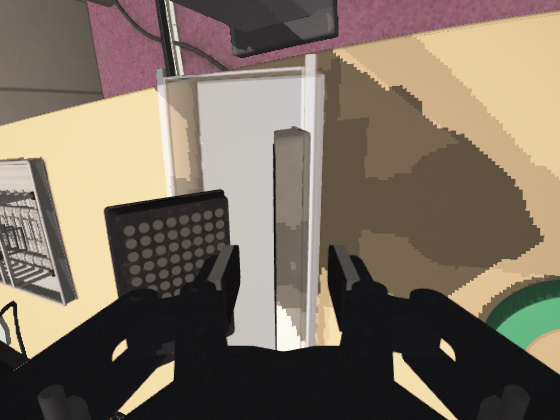

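Run:
```python
from h import *
c=load('w2')
cv2.imwrite('pics/w2c.png',cv2.resize(c['image'][110:360,210:370,::-1],None,fx=3.2,fy=3.2,interpolation=cv2.INTER_CUBIC))
a=np.radians(-6.1); w=np.array([-np.sin(a),np.cos(a),0]); L=np.array([np.cos(a),np.sin(a),0]); l=np.radians(25)
n=-w*np.cos(l)+np.array([0,0,np.sin(l)]); E=np.array([.4993,.3752,.0825])
for s in(-1,0,1):
  for k in(-1,1): print(s,k,proj(c,E+L*.064*s+n*.007*k).round(1))
```

```text
-1 -1 [[291.9 125.7]]
-1 1 [[257.8 125.7]]
0 -1 [[290.7 267.6]]
0 1 [[260.6 267.6]]
1 -1 [[289.7 376.8]]
1 1 [[263.2 376.8]]
```

View pics/w2c.png

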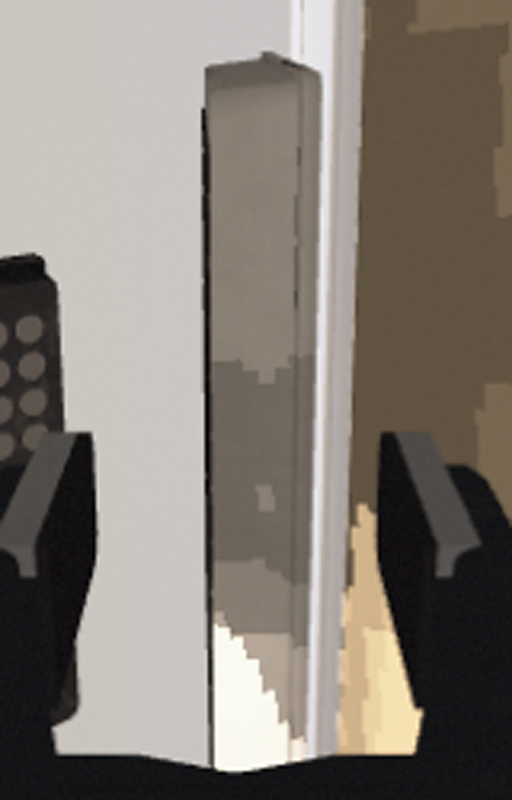

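```bash
python3 -m jog '[{"wx":0,"wy":0,"wz":0,"dx":0,"dy":0.0107,"dz":0,"grip":0},{"wx":0,"wy":0,"wz":0,"dx":0.025,"dy":0.0107,"dz":0,"grip":0},{"wx":0,"wy":0,"wz":0,"dx":0.05,"dy":0.0107,"dz":0,"grip":0},{"wx":0,"wy":0,"wz":0,"dx":0.075,"dy":0.0107,"dz":0,"grip":0},{"wx":0,"wy":0,"wz":0,"dx":0.075,"dy":0.0107,"dz":0,"grip":0.1},{"wx":0,"wy":0,"wz":0,"dx":0.075,"dy":0.0107,"dz":0,"grip":0.3},{"wx":0,"wy":0,"wz":0,"dx":0.075,"dy":0.0107,"dz":0,"grip":0.5},{"wx":0,"wy":0,"wz":0,"dx":0.075,"dy":0.0107,"dz":0,"grip":1},{"wx":0,"wy":0,"wz":0,"dx":0.075,"dy":0.0107,"dz":0,"grip":1},{"wx":0,"wy":0,"wz":0,"dx":0.075,"dy":0.0107,"dz":0,"grip":1}]'
python3 - <<'E'
from h import *
snap('wrist','w3')
E
```

```text
time_s: 3.4
position: [0.4986, 0.3685, 0.0525]
ee_rot: [-1.563, 1.137, -1.669]
force: [-0.9, -2.8, 6.0]
grip_width: 0.158
```

View pics/w3.png

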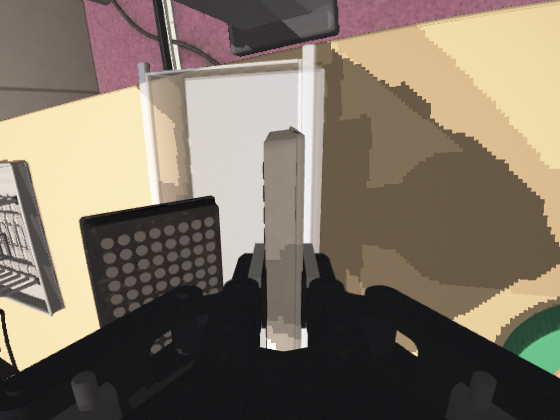

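```bash
python3 -m jog '[{"wx":0,"wy":0,"wz":0,"dx":-0.03,"dy":0,"dz":0,"grip":1},{"wx":0,"wy":0,"wz":0,"dx":-0.08,"dy":0,"dz":0,"grip":1},{"wx":0,"wy":0,"wz":0,"dx":-0.14,"dy":0,"dz":0,"grip":1},{"wx":0,"wy":0,"wz":0,"dx":-0.20,"dy":0,"dz":0,"grip":1},{"wx":0,"wy":0,"wz":0,"dx":-0.27,"dy":0,"dz":0,"grip":1},{"wx":0,"wy":0,"wz":0,"dx":-0.34,"dy":0,"dz":0,"grip":1},{"wx":0,"wy":0,"wz":0,"dx":-0.4,"dy":0,"dz":0,"grip":1},{"wx":0,"wy":0,"wz":0,"dx":-0.45,"dy":0,"dz":0,"grip":1},{"wx":0,"wy":0,"wz":0,"dx":-0.45,"dy":0,"dz":0,"grip":1},{"wx":0,"wy":0,"wz":0,"dx":-0.45,"dy":0,"dz":0,"grip":1}]'
python3 - <<'E'
from h import *
mv(*wpose([.52,.22,.25],-2.1,0,0,-1))
E
```

```text
time_s: 4.45
position: [0.5042, 0.4253, 0.1746]
ee_rot: [-1.563, 1.138, -1.668]
force: [0.6, 0.1, -0.7]
grip_width: 0.161
t 4.45 d [ 0.1118 -0.6919  0.1245] w [-0.0216 -0.0036  0.1377] dist 0.2135680942160028 deg 25.10189865767952
```

```bash
python3 -m jog '[{"wx":0,"wy":0,"wz":0.02,"dx":0,"dy":-0.04,"dz":0.01,"grip":1},{"wx":0,"wy":0,"wz":0.04,"dx":0.01,"dy":-0.12,"dz":0.02,"grip":1},{"wx":-0.01,"wy":0,"wz":0.07,"dx":0.03,"dy":-0.22,"dz":0.04,"grip":1},{"wx":-0.0216,"wy":-0.0036,"wz":0.1,"dx":0.05,"dy":-0.35,"dz":0.06,"grip":1},{"wx":-0.0216,"wy":-0.0036,"wz":0.1377,"dx":0.08,"dy":-0.48,"dz":0.09,"grip":1},{"wx":-0.0216,"wy":-0.0036,"wz":0.1377,"dx":0.1,"dy":-0.6,"dz":0.11,"grip":1},{"wx":-0.0216,"wy":-0.0036,"wz":0.1377,"dx":0.11,"dy":-0.66,"dz":0.12,"grip":1},{"wx":-0.0216,"wy":-0.0036,"wz":0.1377,"dx":0.1118,"dy":-0.6919,"dz":0.1245,"grip":1},{"wx":-0.0216,"wy":-0.0036,"wz":0.1377,"dx":0.1118,"dy":-0.6919,"dz":0.1245,"grip":1},{"wx":-0.0216,"wy":-0.0036,"wz":0.1377,"dx":0.1118,"dy":-0.6919,"dz":0.1245,"grip":1}]'
python3 - <<'E'
from h import *
snap('wrist','w4');snap('scene','s4');snap('top','t4')
mv(*wpose([.524,-.002,.155+.0187],-2.1,0,0,-1))
E
```

```text
time_s: 5.45
position: [0.52, 0.2212, 0.2304]
ee_rot: [-2.881, 1.569, -2.917]
force: [0.1, 0.8, -1.0]
grip_width: 0.159
t 5.6 d [ 0.2514 -0.7433  0.0402] w [ 0.0006 -0.0005  0.0002] dist 0.23571113268327543 deg 0.13855395696247166
```

View pics/w4.png

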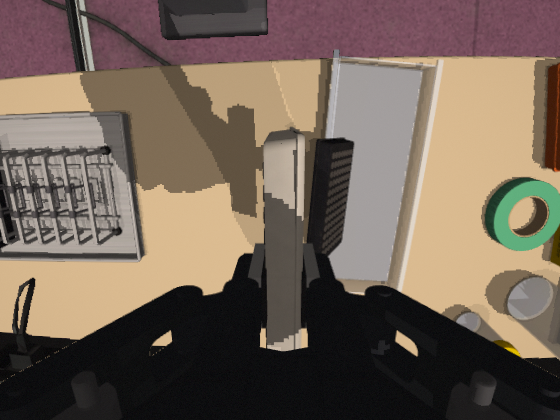

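View pics/s4.png

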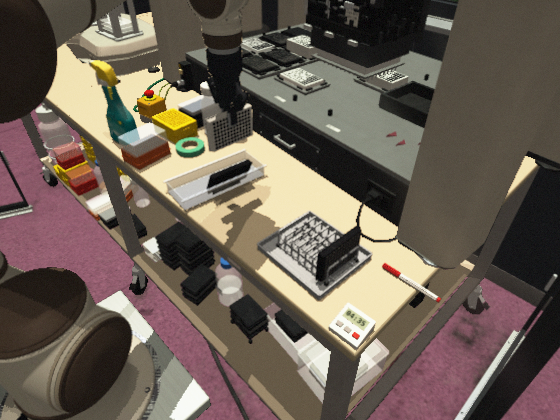

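Run:
```python
from h import *
c=load('w4')
cv2.imwrite('pics/w4c.png',cv2.resize(c['image'][110:370,210:370,::-1],None,fx=3,fy=3,interpolation=cv2.INTER_CUBIC))
from bench import observe
st=observe(); Rm=R.from_euler('xyz',st['ee_rot']).as_matrix(); p=st['position']
for h in(.029,.033,.037):
  for d in(-.064,.064): print(h,d,proj(c,[p-Rm[:,0]*h+Rm[:,2]*d+Rm[:,1]*k*.007 for k in(-1,1)]).round(1).tolist())
```

```text
0.029 -0.064 [[264.5, 126.3], [304.7, 126.3]]
0.029 0.064 [[269.2, 410.3], [299.1, 410.3]]
0.033 -0.064 [[263.8, 126.6], [305.5, 126.6]]
0.033 0.064 [[268.8, 417.8], [299.5, 417.8]]
0.037 -0.064 [[263.1, 127.0], [306.3, 127.0]]
0.037 0.064 [[268.4, 425.7], [300.0, 425.7]]
```

View pics/w4c.png

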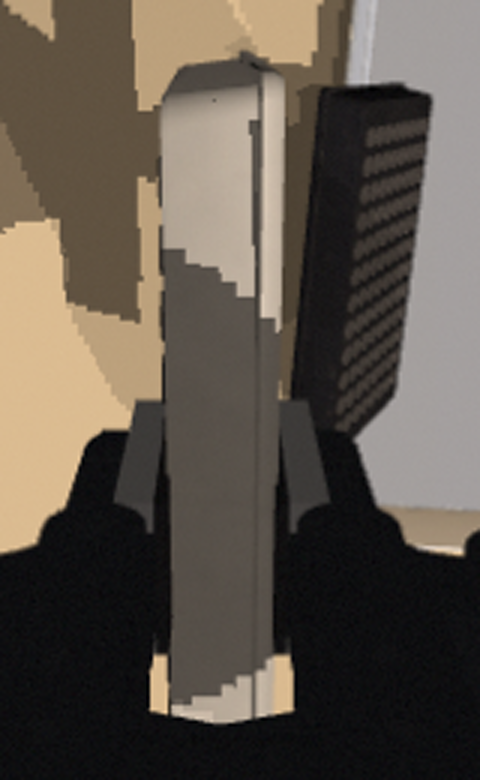

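Run:
```python
from h import *
t=load('t4'); s=load('s4')
from bench import observe
st=observe(); Rm=R.from_euler('xyz',st['ee_rot']).as_matrix(); p=st['position']
pts=[p+Rm[:,0]*a+Rm[:,2]*(.0026+b)+Rm[:,1]*k for a in(-.031,.0545) for b in(-.064,.064) for k in(-.007,.007)]
print(proj(t,pts).round(1).tolist()); print(proj(s,pts).round(1).tolist())
def z(c,x,y,w,h,k,fn): cv2.imwrite('pics/'+fn+'.png',cv2.resize(c['image'][y:y+h,x:x+w,::-1],None,fx=k,fy=k,interpolation=cv2.INTER_CUBIC))
z(t,150,150,110,110,5,'t4c'); z(s,190,85,80,80,8,'s4c')
```

```text
[[197.7, 227.6], [191.1, 227.5], [200.5, 168.3], [194.0, 168.1], [204.1, 230.2], [198.0, 230.1], [206.5, 175.6], [200.5, 175.4]]
[[206.6, 121.4], [203.0, 119.2], [251.4, 104.1], [247.7, 102.2], [210.6, 154.0], [207.2, 151.6], [252.7, 135.5], [249.2, 133.4]]
```

View pics/t4c.png

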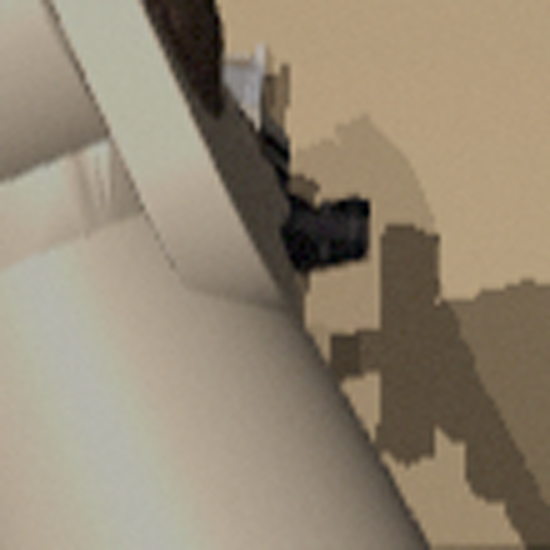

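View pics/s4c.png

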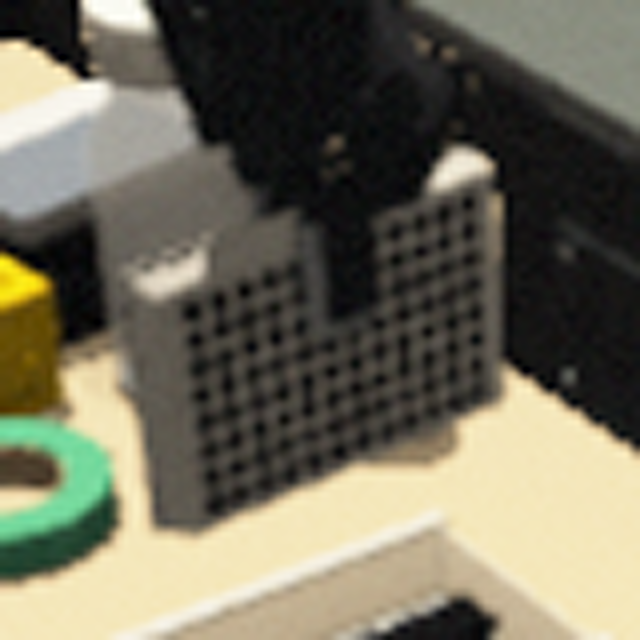

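```bash
python3 -m jog '[{"wx":0,"wy":0,"wz":0,"dx":0,"dy":-0.05,"dz":0,"grip":1},{"wx":0,"wy":0,"wz":0,"dx":0,"dy":-0.15,"dz":0.01,"grip":1},{"wx":0,"wy":0,"wz":0,"dx":0,"dy":-0.28,"dz":0.02,"grip":1},{"wx":0,"wy":0,"wz":0,"dx":0.02,"dy":-0.41,"dz":0.02,"grip":1},{"wx":0,"wy":0,"wz":0,"dx":0.08,"dy":-0.54,"dz":0.03,"grip":1},{"wx":0,"wy":0,"wz":0,"dx":0.14,"dy":-0.64,"dz":0.033,"grip":1},{"wx":0,"wy":0,"wz":0,"dx":0.2,"dy":-0.7,"dz":0.033,"grip":1},{"wx":0,"wy":0,"wz":0,"dx":0.25,"dy":-0.73,"dz":0.033,"grip":1},{"wx":0,"wy":0,"wz":0,"dx":0.25,"dy":-0.73,"dz":0.033,"grip":1},{"wx":0,"wy":0,"wz":0,"dx":0.25,"dy":-0.73,"dz":0.033,"grip":1}]'
python3 - <<'E'
from h import *
c=snap('wrist','w5');s=snap('scene','s5')
from bench import observe
print(observe()['position'],observe()['ee_rot'])
cv2.imwrite('pics/s5c.png',cv2.resize(s['image'][160:300,240:380,::-1],None,fx=4,fy=4,interpolation=cv2.INTER_CUBIC))
E
```

```text
time_s: 6.6
position: [0.5218, 0.0021, 0.1557]
ee_rot: [-2.87, 1.569, -2.905]
force: [-0.3, 0.3, -0.3]
grip_width: 0.158
[0.52235409 0.00258713 0.1564163 ] [-2.08806846  1.57021457 -2.12220216]
```

View pics/w5.png

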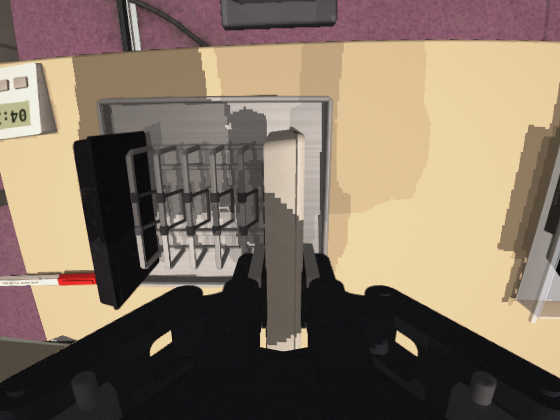

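View pics/s5c.png

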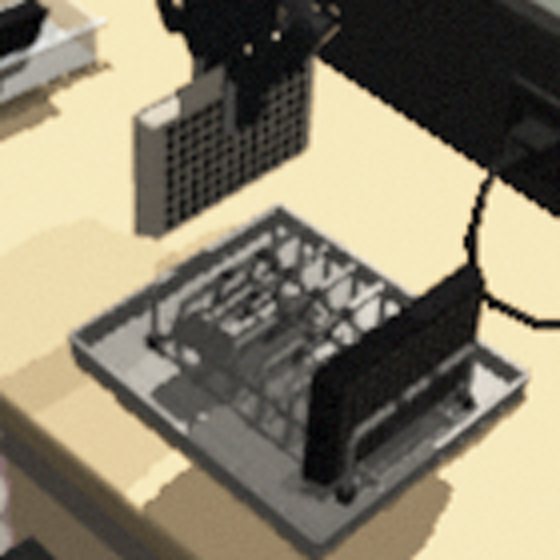

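Run:
```python
from h import *
c=load('w5')
cv2.imwrite('pics/w5c.png',cv2.resize(c['image'][85:295,95:340,::-1],None,fx=3.2,fy=2.8,interpolation=cv2.INTER_CUBIC))
```

```text
(no output)
```

View pics/w5c.png

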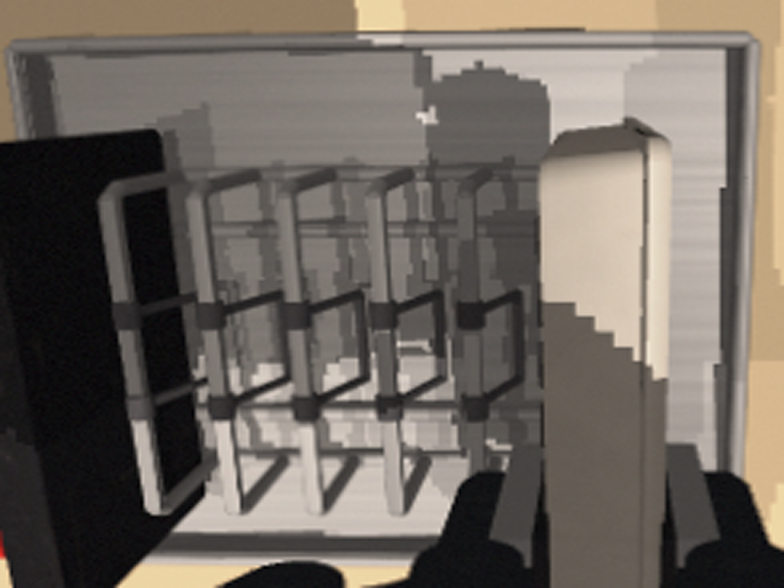

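Run:
```python
from h import *
c=load('w5')
Q=lambda x,y:(95+x/3.2,85+y/2.8)
for a,b in (((112,190),(154,512)),((201,188),(233,513)),((287,186),(315,513)),((376,186),(397,513)),((466,186),None)):
    A=onz(c,*Q(*a),.053)
    if b: B=onz(c,*Q(*b),.053); print(A.round(4),B.round(4),'len',np.linalg.norm(A-B).round(4),'mid',((A+B)/2).round(4),'yaw',np.degrees(np.arctan2(*(B-A)[[1,0]])).round(2))
    else: print(A.round(4))
for p in ((127,315),(211,315),(298,315),(384,315),(470,315),(141,408),(222,408),(307,408),(389,408),(475,408)): print(onz(c,*Q(*p),.053).round(4))
print([onz(c,*Q(*p),.018).round(4) for p in((10,45),(755,38),(738,470))])
```

```text
[ 0.4763 -0.116   0.053 ] [ 0.5744 -0.1207  0.053 ] len 0.0982 mid [ 0.5254 -0.1184  0.053 ] yaw -2.7
[ 0.4767 -0.0939  0.053 ] [ 0.5752 -0.0991  0.053 ] len 0.0986 mid [ 0.526  -0.0965  0.053 ] yaw -3.01
[ 0.477  -0.0728  0.053 ] [ 0.5758 -0.0768  0.053 ] len 0.0988 mid [ 0.5264 -0.0748  0.053 ] yaw -2.36
[ 0.4779 -0.0512  0.053 ] [ 0.5764 -0.0548  0.053 ] len 0.0985 mid [ 0.5271 -0.053   0.053 ] yaw -2.11
[ 0.4787 -0.0296  0.053 ]
[ 0.5121 -0.1178  0.053 ]
[ 0.5128 -0.0962  0.053 ]
[ 0.5136 -0.0741  0.053 ]
[ 0.5144 -0.0525  0.053 ]
[ 0.5151 -0.031   0.053 ]
[ 0.5405 -0.1187  0.053 ]
[ 0.5411 -0.0973  0.053 ]
[ 0.5418 -0.075   0.053 ]
[ 0.5424 -0.0538  0.053 ]
[ 0.5432 -0.0317  0.053 ]
[array([ 0.4338, -0.1549,  0.018 ]), array([0.4403, 0.0447, 0.018 ]), array([0.5809, 0.0402, 0.018 ])]
```

Run:
```python
from h import *
mv(*wpose([.5234,-.0638,.122+.0187],-2.1,0,0,-1))
```

```text
t 6.7 d [ 0.1148 -0.221   0.0111] w [ 0.0008 -0.0001  0.0002] dist 0.07478520527006623 deg 0.14808306894585335
```

```bash
python3 -m jog '[{"wx":0,"wy":0,"wz":0,"dx":0,"dy":-0.04,"dz":0.002,"grip":1},{"wx":0,"wy":0,"wz":0,"dx":0,"dy":-0.09,"dz":0.005,"grip":1},{"wx":0,"wy":0,"wz":0,"dx":0,"dy":-0.15,"dz":0.008,"grip":1},{"wx":0,"wy":0,"wz":0,"dx":0,"dy":-0.2,"dz":0.011,"grip":1},{"wx":0,"wy":0,"wz":0,"dx":0.03,"dy":-0.221,"dz":0.011,"grip":1},{"wx":0,"wy":0,"wz":0,"dx":0.06,"dy":-0.221,"dz":0.011,"grip":1},{"wx":0,"wy":0,"wz":0,"dx":0.09,"dy":-0.221,"dz":0.011,"grip":1},{"wx":0,"wy":0,"wz":0,"dx":0.115,"dy":-0.221,"dz":0.011,"grip":1},{"wx":0,"wy":0,"wz":0,"dx":0.115,"dy":-0.221,"dz":0.011,"grip":1},{"wx":0,"wy":0,"wz":0,"dx":0.115,"dy":-0.221,"dz":0.011,"grip":1}]'
python3 - <<'E'
from h import *
c=snap('wrist','w6');s=snap('scene','s6')
from bench import observe
print(observe()['position'],observe()['force'])
cv2.imwrite('pics/s6c.png',cv2.resize(s['image'][190:300,250:380,::-1],None,fx=6,fy=5.4,interpolation=cv2.INTER_CUBIC))
cv2.imwrite('pics/w6c.png',cv2.resize(c['image'][70:340,140:430,::-1],None,fx=2.6,fy=2.2,interpolation=cv2.INTER_CUBIC))
E
```

```text
time_s: 7.7
position: [0.5233, -0.0634, 0.1218]
ee_rot: [-2.533, 1.57, -2.566]
force: [0.3, -0.5, -0.1]
grip_width: 0.161
[ 0.52357783 -0.06354853  0.12234588] [ 0.0354082  -0.03253868 -0.45378768]
```

View pics/w6c.png

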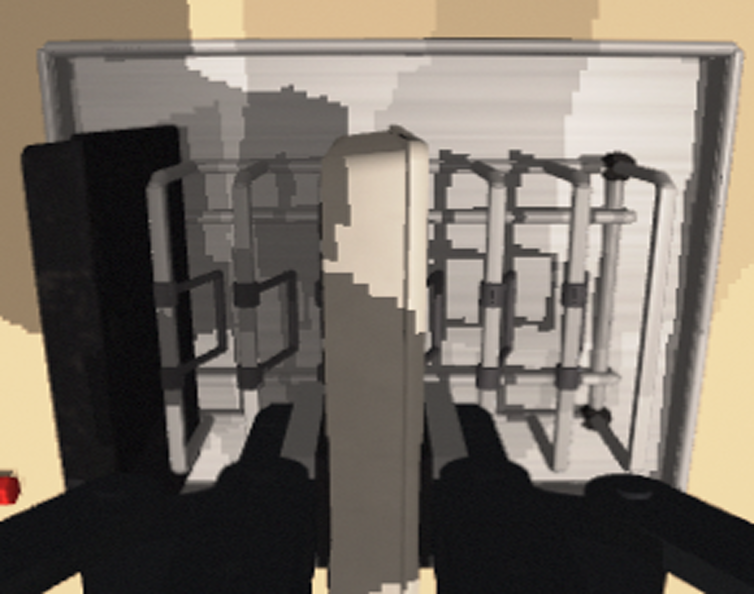

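View pics/s6c.png

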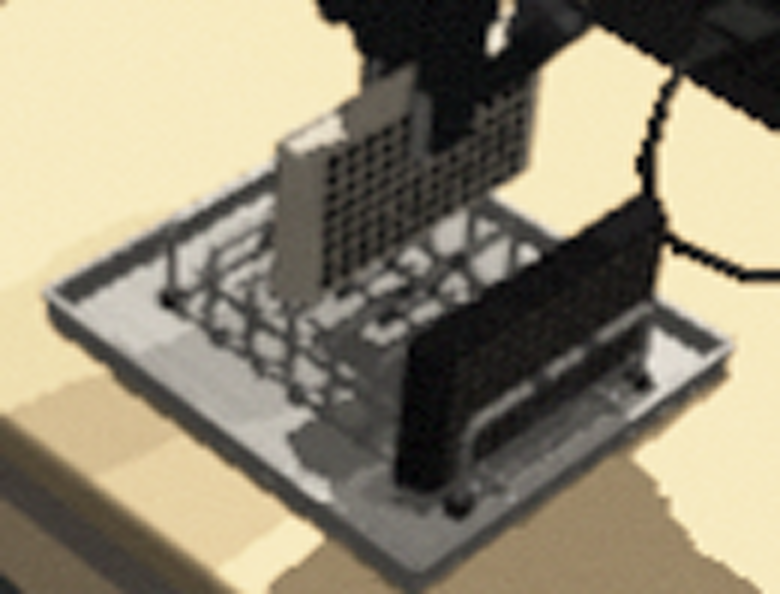

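Run:
```python
from h import *
c=load('w6')
Q=lambda x,y:(140+x/2.6,70+y/2.2)
for v,us in((293,(164,246,491,574)),(377,(174,249,488,567))):
    P=np.array([onz(c,*Q(u,v),.053) for u in us]); print(P.round(4).tolist(), 'slot3 y', (P[1,1]+(P[2,1]-P[1,1])/2).round(4),(P[0,1]+P[3,1])/2)
print([onz(c,*Q(*p),.053).round(4) for p in((160,172),(243,168),(495,175),(580,180),(670,180),(181,470),(558,468),(632,468))])
from bench import observe
st=observe(); Rm=R.from_euler('xyz',st['ee_rot']).as_matrix(); p=st['position']
print(proj(c,[p-Rm[:,0]*.030-Rm[:,2]*.064]),p)
```

```text
[[0.5115, -0.1188, 0.053], [0.5122, -0.0969, 0.053], [0.5143, -0.032, 0.053], [0.515, -0.0098, 0.053]] slot3 y -0.0645 -0.0643370665538206
[[0.5399, -0.1189, 0.053], [0.5405, -0.0982, 0.053], [0.5426, -0.0326, 0.053], [0.5433, -0.0108, 0.053]] slot3 y -0.0654 -0.06486623426703136
[array([ 0.4739, -0.1162,  0.053 ]), array([ 0.4735, -0.0949,  0.053 ]), array([ 0.4777, -0.0311,  0.053 ]), array([ 0.4798, -0.0094,  0.053 ]), array([0.4804, 0.0138, 0.053 ]), array([ 0.5737, -0.1204,  0.053 ]), array([ 0.5764, -0.0122,  0.053 ]), array([0.5773, 0.0092, 0.053 ])]
[[283.95881623 127.75712119]] [ 0.52357783 -0.06354853  0.12234588]
```

```bash
python3 -m jog '[{"wx":0,"wy":0,"wz":0,"dx":0,"dy":-0.004,"dz":0,"grip":1},{"wx":0,"wy":0,"wz":0,"dx":0.02,"dy":-0.004,"dz":0,"grip":1},{"wx":0,"wy":0,"wz":0,"dx":0.04,"dy":-0.004,"dz":0,"grip":1},{"wx":0,"wy":0,"wz":0,"dx":0.05,"dy":-0.004,"dz":0,"grip":1},{"wx":0,"wy":0,"wz":0,"dx":0.06,"dy":-0.004,"dz":0,"grip":1},{"wx":0,"wy":0,"wz":0,"dx":0.066,"dy":-0.004,"dz":0,"grip":1},{"wx":0,"wy":0,"wz":0,"dx":0.072,"dy":-0.004,"dz":0,"grip":1},{"wx":0,"wy":0,"wz":0,"dx":0.078,"dy":-0.004,"dz":0,"grip":1},{"wx":0,"wy":0,"wz":0,"dx":0.084,"dy":-0.004,"dz":0,"grip":1},{"wx":0,"wy":0,"wz":0,"dx":0.084,"dy":-0.004,"dz":0,"grip":1}]'
python3 - <<'E'
from h import *
s=snap('scene','s7')
from bench import observe
o=observe();print(o['position'],o['force'],o['ft_torque'])
cv2.imwrite('pics/s7c.png',cv2.resize(s['image'][190:300,250:380,::-1],None,fx=6,fy=5.4,interpolation=cv2.INTER_CUBIC))
E
```

```text
time_s: 8.8
position: [0.5236, -0.0644, 0.097]
ee_rot: [0.776, 1.57, 0.742]
force: [1.3, 2.3, -1.2]
grip_width: 0.16
[ 0.52354813 -0.06441595  0.09702839] [ 0.15758816  2.60225338 -1.04794238] [ 0.79912849 -0.15937294  0.05727645]
```

View pics/s7c.png

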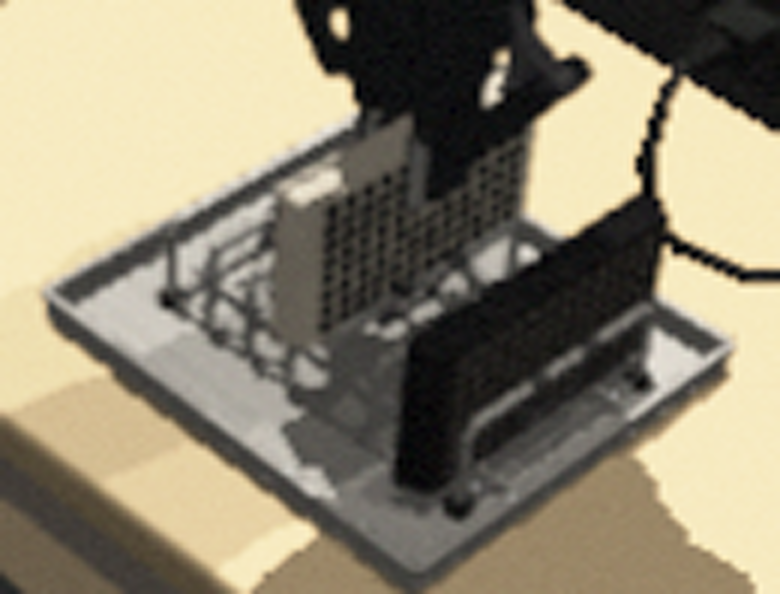

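```bash
python3 -m jog '[{"wx":0,"wy":0,"wz":0,"dx":0.01,"dy":0.002,"dz":0,"grip":1},{"wx":0,"wy":0,"wz":0,"dx":0.02,"dy":0.002,"dz":0,"grip":1},{"wx":0,"wy":0,"wz":0,"dx":0.03,"dy":0.002,"dz":0,"grip":1},{"wx":0,"wy":0,"wz":0,"dx":0.04,"dy":0.002,"dz":0,"grip":1},{"wx":0,"wy":0,"wz":0,"dx":0.05,"dy":0.002,"dz":0,"grip":1},{"wx":0,"wy":0,"wz":0,"dx":0.06,"dy":0.002,"dz":0,"grip":1},{"wx":0,"wy":0,"wz":0,"dx":0.07,"dy":0.002,"dz":0,"grip":1},{"wx":0,"wy":0,"wz":0,"dx":0.08,"dy":0.002,"dz":0,"grip":1},{"wx":0,"wy":0,"wz":0,"dx":0.09,"dy":0.002,"dz":0,"grip":1},{"wx":0,"wy":0,"wz":0,"dx":0.09,"dy":0.002,"dz":0,"grip":1}]'
python3 - <<'E'
from bench import observe
o=observe();print(o['position'],o['force'],o['ft_torque'])
E
```

```text
time_s: 9.85
position: [0.5233, -0.0638, 0.0693]
ee_rot: [2.648, 1.57, 2.614]
force: [0.8, 3.4, -3.6]
grip_width: 0.158
[ 0.52332849 -0.06380578  0.06931842] [ 0.8300351   3.41754747 -3.62316499] [ 0.93169576 -0.17801941 -0.01252052]
```

```bash
python3 -m jog '[{"wx":0,"wy":0,"wz":0,"dx":0.002,"dy":0.002,"dz":0,"grip":1},{"wx":0,"wy":0,"wz":0,"dx":0.004,"dy":0.002,"dz":0,"grip":1},{"wx":0,"wy":0,"wz":0,"dx":0.006,"dy":0.002,"dz":0,"grip":1},{"wx":0,"wy":0,"wz":0,"dx":0.008,"dy":0.002,"dz":0,"grip":1},{"wx":0,"wy":0,"wz":0,"dx":0.01,"dy":0.002,"dz":0,"grip":1},{"wx":0,"wy":0,"wz":0,"dx":0.012,"dy":0.002,"dz":0,"grip":1},{"wx":0,"wy":0,"wz":0,"dx":0.013,"dy":0.002,"dz":0,"grip":1},{"wx":0,"wy":0,"wz":0,"dx":0.014,"dy":0.002,"dz":0,"grip":1},{"wx":0,"wy":0,"wz":0,"dx":0.014,"dy":0.002,"dz":0,"grip":1},{"wx":0,"wy":0,"wz":0,"dx":0.014,"dy":0.002,"dz":0,"grip":1}]'
python3 - <<'E'
from h import *
from bench import observe
s=snap('scene','s8');w=snap('wrist','w8')
o=observe();print(o['position'],o['force'],o['ft_torque'])
cv2.imwrite('pics/s8c.png',cv2.resize(s['image'][190:300,250:380,::-1],None,fx=6,fy=5.4,interpolation=cv2.INTER_CUBIC))
E
```

```text
time_s: 10.85
position: [0.5233, -0.0632, 0.0651]
ee_rot: [2.655, 1.57, 2.621]
force: [0.5, 4.5, -0.3]
grip_width: 0.156
[ 0.52331101 -0.06317829  0.06502958] [ 0.44384602  3.014844   -0.23090531] [ 0.83525766 -0.08534426  0.05664251]
```

View pics/s8c.png

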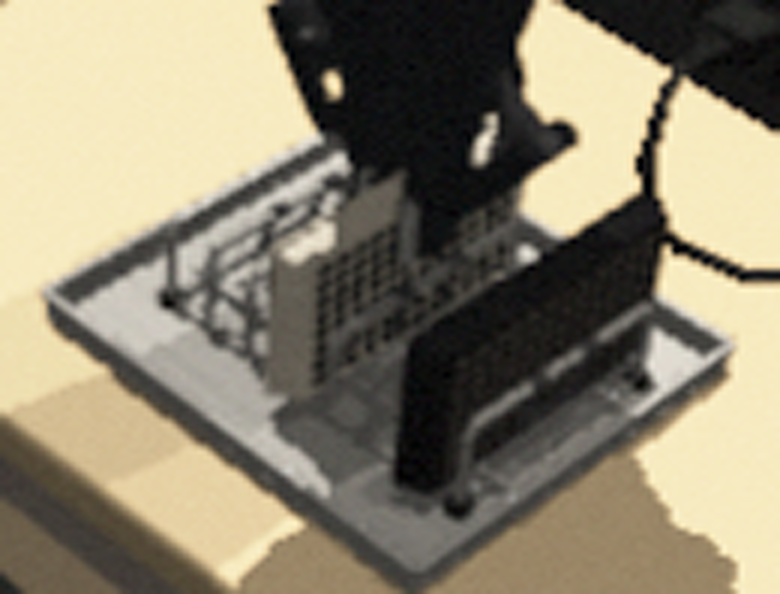

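View pics/w8.png

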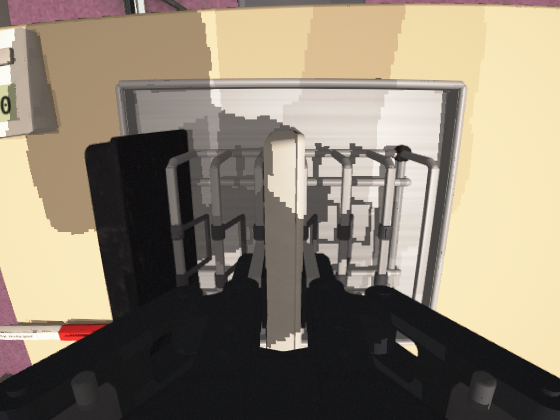

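```bash
python3 -m jog '[{"wx":0,"wy":0,"wz":0,"dx":0.002,"dy":0.001,"dz":0,"grip":1},{"wx":0,"wy":0,"wz":0,"dx":0.003,"dy":0.001,"dz":0,"grip":1},{"wx":0,"wy":0,"wz":0,"dx":0.004,"dy":0.001,"dz":0,"grip":1},{"wx":0,"wy":0,"wz":0,"dx":0.005,"dy":0.001,"dz":0,"grip":1},{"wx":0,"wy":0,"wz":0,"dx":0.006,"dy":0.001,"dz":0,"grip":1},{"wx":0,"wy":0,"wz":0,"dx":0.007,"dy":0.001,"dz":0,"grip":1},{"wx":0,"wy":0,"wz":0,"dx":0.008,"dy":0.001,"dz":0,"grip":1},{"wx":0,"wy":0,"wz":0,"dx":0.008,"dy":0.001,"dz":0,"grip":1},{"wx":0,"wy":0,"wz":0,"dx":0.008,"dy":0.001,"dz":0,"grip":1},{"wx":0,"wy":0,"wz":0,"dx":0.008,"dy":0.001,"dz":0,"grip":1}]'
python3 - <<'E'
from bench import observe
o=observe();print(o['position'],o['force'],o['ft_torque'])
E
```

```text
time_s: 11.95
position: [0.5234, -0.0629, 0.0639]
ee_rot: [0.819, 1.57, 0.786]
force: [-4.8, 3.2, 10.4]
grip_width: 0.164
[ 0.52343004 -0.06286783  0.06385237] [-4.78445321  3.20209652 10.35222963] [ 0.85504422  0.80355144 -0.01857737]
```

```bash
python3 -m jog '[{"wx":0,"wy":0,"wz":0,"dx":0.004,"dy":0.001,"dz":0,"grip":1},{"wx":0,"wy":0,"wz":0,"dx":0.007,"dy":0.001,"dz":0,"grip":1},{"wx":0,"wy":0,"wz":0,"dx":0.01,"dy":0.001,"dz":0,"grip":1},{"wx":0,"wy":0,"wz":0,"dx":0.01,"dy":0.001,"dz":0,"grip":1},{"wx":0,"wy":0,"wz":0,"dx":0.01,"dy":0.001,"dz":0,"grip":1},{"wx":0,"wy":0,"wz":0,"dx":0.01,"dy":0.001,"dz":0,"grip":1},{"wx":0,"wy":0,"wz":0,"dx":0.01,"dy":0.001,"dz":0,"grip":1},{"wx":0,"wy":0,"wz":0,"dx":0.01,"dy":0.001,"dz":0,"grip":1},{"wx":0,"wy":0,"wz":0,"dx":0.01,"dy":0.001,"dz":0,"grip":1},{"wx":0,"wy":0,"wz":0,"dx":0.01,"dy":0.001,"dz":0,"grip":1}]'
python3 - <<'E'
from bench import observe
o=observe();print(o['position'],o['force'],o['ft_torque'])
E
```

```text
time_s: 12.95
position: [0.5238, -0.063, 0.0636]
ee_rot: [-0.162, 1.568, -0.196]
force: [-7.7, 1.6, 22.2]
grip_width: 0.163
[ 0.52384494 -0.06298088  0.06355351] [-7.65794234  1.59618171 22.20920382] [ 0.70656843  1.612162   -0.05958678]
```

```bash
python3 -m jog '[{"wx":0,"wy":0,"wz":0,"dx":-0.002,"dy":0,"dz":0,"grip":1},{"wx":0,"wy":0,"wz":0,"dx":-0.002,"dy":0,"dz":0,"grip":0.6},{"wx":0,"wy":0,"wz":0,"dx":-0.002,"dy":0,"dz":0,"grip":0.4},{"wx":0,"wy":0,"wz":0,"dx":-0.002,"dy":0,"dz":0,"grip":0.4},{"wx":0,"wy":0,"wz":0,"dx":-0.002,"dy":0,"dz":0,"grip":0.4},{"wx":0,"wy":0,"wz":0,"dx":-0.03,"dy":0,"dz":0,"grip":0.4},{"wx":0,"wy":0,"wz":0,"dx":-0.07,"dy":0,"dz":0,"grip":0.4},{"wx":0,"wy":0,"wz":0,"dx":-0.12,"dy":0,"dz":0,"grip":0.4},{"wx":0,"wy":0,"wz":0,"dx":-0.2,"dy":0,"dz":0,"grip":0.4},{"wx":0,"wy":0,"wz":0,"dx":-0.3,"dy":0,"dz":0,"grip":0.4}]'
python3 - <<'E'
from h import *
from bench import observe
s=snap('scene','s9');w=snap('wrist','w9')
o=observe();print(o['position'],o['force'],o['grip_width'])
cv2.imwrite('pics/s9c.png',cv2.resize(s['image'][190:300,250:380,::-1],None,fx=6,fy=5.4,interpolation=cv2.INTER_CUBIC))
E
```

```text
time_s: 13.95
position: [0.5233, -0.0629, 0.1551]
ee_rot: [-0.196, 1.568, -0.23]
force: [-0.1, -0.3, 0.5]
grip_width: 0.301
[ 0.52543465 -0.06315029  0.15922507] [-0.7000631   0.02409312  0.9079044 ] 0.3002390685591491
```

View pics/s9c.png

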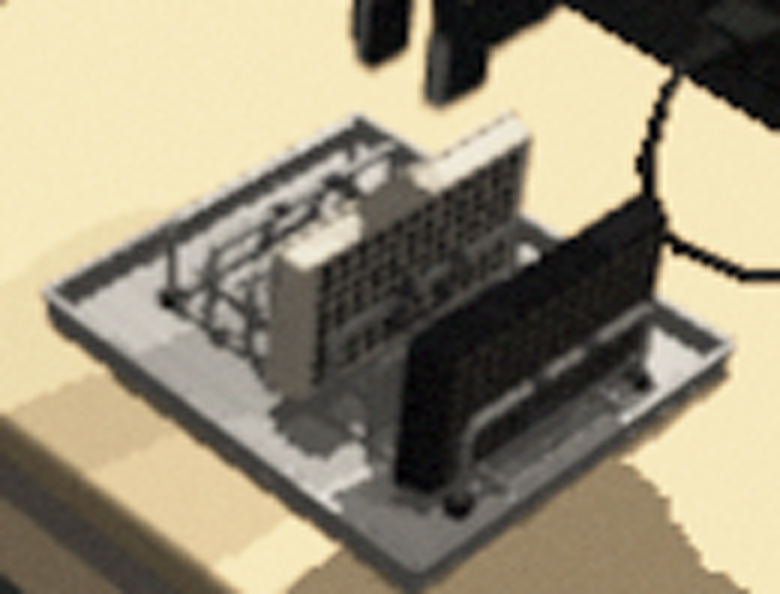

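View pics/w9.png

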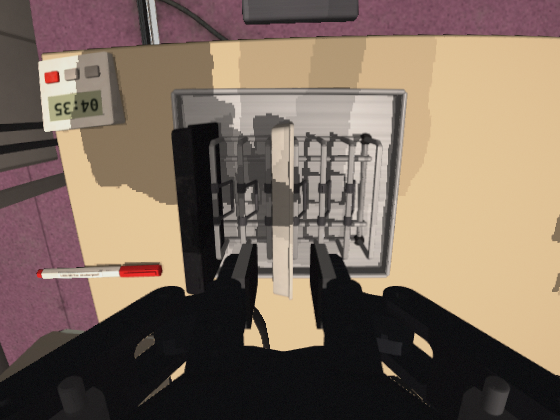

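Run:
```python
from h import *
c=load('w9')
A=onz(c,283,123,.0965);B=onz(c,284,297,.0965);print(A,B,(A+B)/2,np.linalg.norm(A-B))
h=[onz(c,*p,.053) for p in((349,142),(322,142),)];print(h)
mv([.525,.11,.22],wpose([.535,.2545,.081],-6.1,25,.06,1,-1)[1]); mv(*wpose([.535,.2545,.081],-6.1,25,.06,1,-1))
```

```text
[ 0.46198118 -0.06160976  0.0965    ] [ 0.58672982 -0.06496246  0.0965    ] [ 0.5243555  -0.06328611  0.0965    ] 0.12479368876427813
[array([ 0.4790436 , -0.01094484,  0.053     ]), array([ 0.47844465, -0.03196237,  0.053     ])]
t 14.05 d [-0.2034  0.5766 -0.0189] w [ 0.0235 -0.0019  0.1391] dist 0.18350695834810055 deg 25.389182843006267
t 14.05 d [ 0.1348  1.0014 -0.0095] w [ 0.0235 -0.0019  0.1391] dist 0.30315132192203526 deg 25.389182843006267
```

```bash
python3 -m jog '[{"wx":0,"wy":0,"wz":0,"dx":-0.08,"dy":0.05,"dz":0,"grip":0.2},{"wx":0,"wy":0,"wz":0,"dx":-0.14,"dy":0.15,"dz":0,"grip":0},{"wx":0.01,"wy":0,"wz":0.04,"dx":-0.2,"dy":0.28,"dz":0,"grip":0},{"wx":0.02,"wy":0,"wz":0.08,"dx":-0.2,"dy":0.42,"dz":0,"grip":0},{"wx":0.0235,"wy":0,"wz":0.12,"dx":-0.2,"dy":0.55,"dz":0,"grip":0},{"wx":0.0235,"wy":-0.0019,"wz":0.1391,"dx":-0.17,"dy":0.7,"dz":0,"grip":0},{"wx":0.0235,"wy":-0.0019,"wz":0.1391,"dx":-0.1,"dy":0.83,"dz":-0.005,"grip":0},{"wx":0.0235,"wy":-0.0019,"wz":0.1391,"dx":-0.02,"dy":0.95,"dz":-0.0095,"grip":0},{"wx":0.0235,"wy":-0.0019,"wz":0.1391,"dx":0.06,"dy":1.0,"dz":-0.0095,"grip":0},{"wx":0.0235,"wy":-0.0019,"wz":0.1391,"dx":0.1348,"dy":1.0,"dz":-0.0095,"grip":0}]'
python3 - <<'E'
from h import *
c=snap('wrist','w10')
E0=np.array([.535,.2545,.081])
mv(*wpose(E0,-6.1,25,.06,1,-1))
c=snap('wrist','w10')
a=np.radians(-6.1); w=-np.array([-np.sin(a),np.cos(a),0]); L=np.array([np.cos(a),np.sin(a),0]); l=np.radians(25)
n=-w*np.cos(l)+np.array([0,0,np.sin(l)])
for s in(-1,1):
  for k in(-1,1): print(s,k,proj(c,E0+L*.064*s+n*.007*k).round(1))
cv2.imwrite('pics/w10c.png',cv2.resize(c['image'][90:350,200:370,::-1],None,fx=3,fy=2.3*1.3,interpolation=cv2.INTER_CUBIC))
E
```

```text
time_s: 15.05
position: [0.5327, 0.2388, 0.1182]
ee_rot: [1.569, 1.134, 1.465]
force: [0.2, 0.2, 0.2]
grip_width: 0.504
t 15.1 d [-0.0138  0.0061  0.0063] w [-0.     -0.0014  0.0006] dist 0.004909244494114998 deg 0.28230610130246137
-1 -1 [[274.6 127.3]]
-1 1 [[300.  127.3]]
1 -1 [[275.8 326.6]]
1 1 [[297.  326.6]]
```

View pics/w10.png

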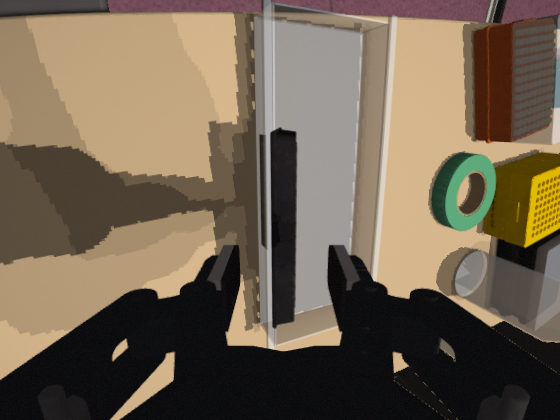

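View pics/w10c.png

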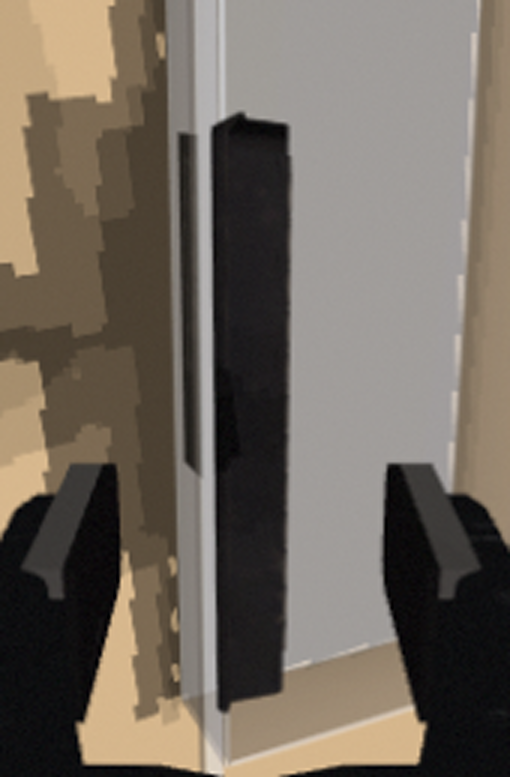

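```bash
python3 -m jog '[{"wx":0,"wy":0,"wz":0,"dx":0.03,"dy":0,"dz":0.003,"grip":0},{"wx":0,"wy":0,"wz":0,"dx":0.07,"dy":0,"dz":0.006,"grip":0},{"wx":0,"wy":0,"wz":0,"dx":0.11,"dy":0,"dz":0.006,"grip":0},{"wx":0,"wy":0,"wz":0,"dx":0.15,"dy":0,"dz":0.006,"grip":0},{"wx":0,"wy":0,"wz":0,"dx":0.18,"dy":0,"dz":0.006,"grip":0},{"wx":0,"wy":0,"wz":0,"dx":0.2,"dy":0,"dz":0.006,"grip":0},{"wx":0,"wy":0,"wz":0,"dx":0.215,"dy":0,"dz":0.006,"grip":0},{"wx":0,"wy":0,"wz":0,"dx":0.225,"dy":0,"dz":0.006,"grip":0},{"wx":0,"wy":0,"wz":0,"dx":0.225,"dy":0,"dz":0.006,"grip":0},{"wx":0,"wy":0,"wz":0,"dx":0.225,"dy":0,"dz":0.006,"grip":0}]'
python3 - <<'E'
from h import *
c=snap('wrist','w11')
cv2.imwrite('pics/w11c.png',cv2.resize(c['image'][90:350,200:370,::-1],None,fx=3,fy=2.3*1.3,interpolation=cv2.INTER_CUBIC))
E
```

```text
time_s: 16.15
position: [0.5361, 0.265, 0.0548]
ee_rot: [1.58, 1.136, 1.473]
force: [0.4, -0.2, -0.6]
grip_width: 0.501
```

View pics/w11c.png

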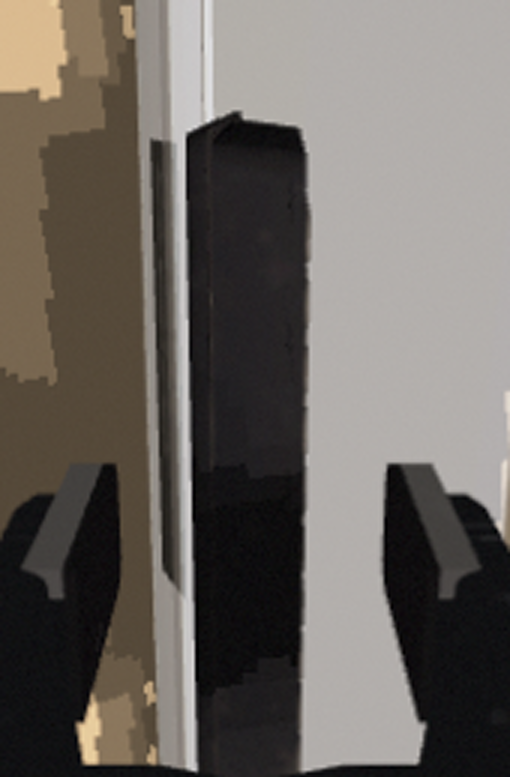

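```bash
python3 -m jog '[{"wx":0,"wy":0,"wz":0,"dx":0.005,"dy":-0.0017,"dz":0,"grip":0.2},{"wx":0,"wy":0,"wz":0,"dx":0.005,"dy":-0.0017,"dz":0,"grip":0.4},{"wx":0,"wy":0,"wz":0,"dx":0.005,"dy":-0.0017,"dz":0,"grip":0.6},{"wx":0,"wy":0,"wz":0,"dx":0.005,"dy":-0.0017,"dz":0,"grip":1},{"wx":0,"wy":0,"wz":0,"dx":0.005,"dy":-0.0017,"dz":0,"grip":1},{"wx":0,"wy":0,"wz":0,"dx":0.005,"dy":-0.0017,"dz":0,"grip":1},{"wx":0,"wy":0,"wz":0,"dx":-0.01,"dy":-0.0017,"dz":0,"grip":1},{"wx":0,"wy":0,"wz":0,"dx":-0.04,"dy":-0.0017,"dz":0,"grip":1},{"wx":0,"wy":0,"wz":0,"dx":-0.09,"dy":-0.0017,"dz":0,"grip":1},{"wx":0,"wy":0,"wz":0,"dx":-0.14,"dy":-0.0017,"dz":0,"grip":1}]'
python3 -m jog '[{"wx":0,"wy":0,"wz":0,"dx":-0.07,"dy":0,"dz":0,"grip":1},{"wx":0,"wy":0,"wz":0,"dx":-0.14,"dy":0,"dz":0,"grip":1},{"wx":0,"wy":0,"wz":0,"dx":-0.21,"dy":0,"dz":0,"grip":1},{"wx":0,"wy":0,"wz":0,"dx":-0.28,"dy":0,"dz":0,"grip":1},{"wx":0,"wy":0,"wz":0,"dx":-0.35,"dy":0,"dz":0,"grip":1},{"wx":0,"wy":0,"wz":0,"dx":-0.38,"dy":0,"dz":0,"grip":1},{"wx":0,"wy":0,"wz":0,"dx":-0.4,"dy":0,"dz":0,"grip":1},{"wx":0,"wy":0,"wz":0,"dx":-0.4,"dy":0,"dz":0,"grip":1},{"wx":0,"wy":0,"wz":0,"dx":-0.4,"dy":0,"dz":0,"grip":1},{"wx":0,"wy":0,"wz":0,"dx":-0.4,"dy":0,"dz":0,"grip":1}]'
python3 - <<'E'
from h import *
c=snap('wrist','w12')
mv([.525,.003,.2],wpose([.53,0,.081],-2.1,0,.06,-1)[1])
E
```

```text
time_s: 17.2
position: [0.5339, 0.247, 0.0926]
ee_rot: [1.582, 1.136, 1.476]
force: [0.5, -0.8, -1.2]
grip_width: 0.155
time_s: 18.2
position: [0.5287, 0.1969, 0.2003]
ee_rot: [1.586, 1.137, 1.48]
force: [-0.1, 0.6, -0.0]
grip_width: 0.157
t 18.25 d [-0.2696 -0.5849  0.0549] w [-0.0217  0.0028 -0.1382] dist 0.19390768735391958 deg 25.190142994834524
```

View pics/w12.png

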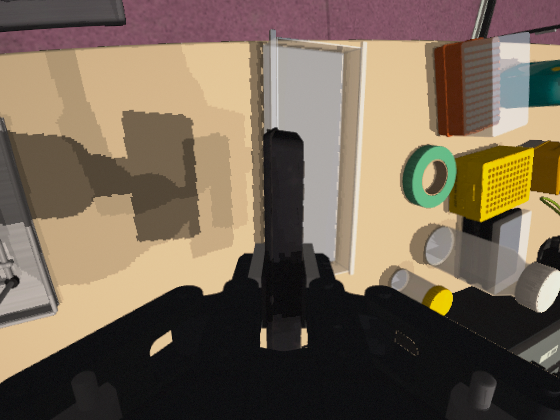

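```bash
python3 -m jog '[{"wx":0,"wy":0,"wz":-0.03,"dx":-0.03,"dy":-0.05,"dz":0,"grip":1},{"wx":0,"wy":0,"wz":-0.06,"dx":-0.08,"dy":-0.13,"dz":0.01,"grip":1},{"wx":-0.01,"wy":0,"wz":-0.1,"dx":-0.13,"dy":-0.25,"dz":0.02,"grip":1},{"wx":-0.0217,"wy":0.0028,"wz":-0.1382,"dx":-0.18,"dy":-0.37,"dz":0.03,"grip":1},{"wx":-0.0217,"wy":0.0028,"wz":-0.1382,"dx":-0.23,"dy":-0.48,"dz":0.05,"grip":1},{"wx":-0.0217,"wy":0.0028,"wz":-0.1382,"dx":-0.2696,"dy":-0.5849,"dz":0.0549,"grip":1},{"wx":-0.0217,"wy":0.0028,"wz":-0.1382,"dx":-0.2696,"dy":-0.5849,"dz":0.0549,"grip":1},{"wx":-0.0217,"wy":0.0028,"wz":-0.1382,"dx":-0.2696,"dy":-0.5849,"dz":0.0549,"grip":1},{"wx":-0.0217,"wy":0.0028,"wz":-0.1382,"dx":-0.2696,"dy":-0.5849,"dz":0.0549,"grip":1},{"wx":-0.0217,"wy":0.0028,"wz":-0.1382,"dx":-0.2696,"dy":-0.5849,"dz":0.0549,"grip":1}]'
python3 - <<'E'
from h import *
c=snap('wrist','w13')
cv2.imwrite('pics/w13c.png',cv2.resize(c['image'][80:360,130:380,::-1],None,fx=3,fy=2.1,interpolation=cv2.INTER_CUBIC))
from bench import observe
o=observe();print(o['position'])
mv([.5261,.0008,.124],wpose([.53,0,.081],-2.1,0,.06,-1)[1])
E
```

```text
time_s: 19.25
position: [0.525, 0.0038, 0.1999]
ee_rot: [1.367, 1.571, 1.332]
force: [0.8, 0.8, -0.9]
grip_width: 0.158
[0.52504565 0.00382473 0.19996069]
t 19.3 d [ 0.2532 -0.01    0.0038] w [ 0.0004  0.     -0.0001] dist 0.07602819441352653 deg 0.07659903296862908
```

View pics/w13c.png

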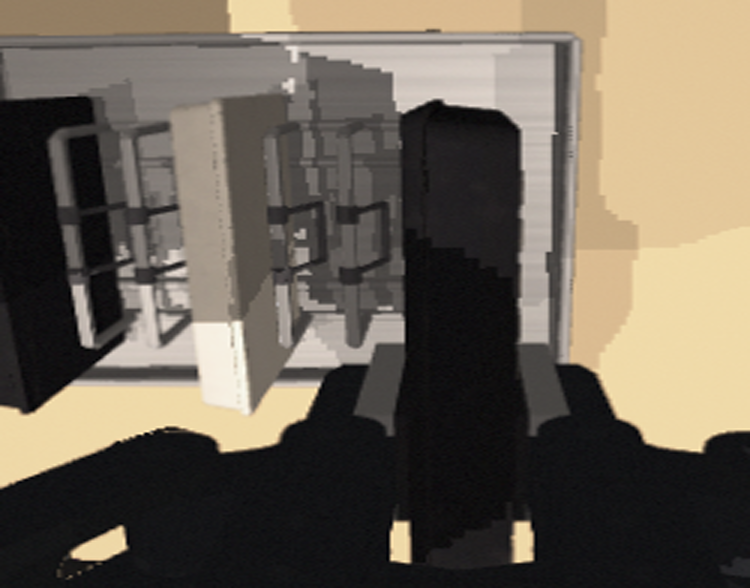

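Run:
```python
from h import *
c=load('w13')
Q=lambda x,y:(130+x/3,80+y/2.1)
for p in((276,213),(347,213),(285,274),(350,274)):
  X=onz(c,*Q(*p),.053);print(X.round(4))
mv([.5274,.0008,.124],wpose([.53,0,.081],-2.1,0,.06,-1)[1])
```

```text
[ 0.5135 -0.0529  0.053 ]
[ 0.5142 -0.0309  0.053 ]
[ 0.5416 -0.0525  0.053 ]
[ 0.5423 -0.0318  0.053 ]
t 19.3 d [ 0.2532 -0.0098  0.0082] w [ 0.0004  0.     -0.0001] dist 0.07605733129460937 deg 0.07659903296862908
```

```bash
python3 -m jog '[{"wx":0,"wy":0,"wz":0,"dx":0.03,"dy":-0.0088,"dz":0.008,"grip":1},{"wx":0,"wy":0,"wz":0,"dx":0.08,"dy":-0.0088,"dz":0.008,"grip":1},{"wx":0,"wy":0,"wz":0,"dx":0.13,"dy":-0.0088,"dz":0.008,"grip":1},{"wx":0,"wy":0,"wz":0,"dx":0.17,"dy":-0.0088,"dz":0.008,"grip":1},{"wx":0,"wy":0,"wz":0,"dx":0.2,"dy":-0.0088,"dz":0.008,"grip":1},{"wx":0,"wy":0,"wz":0,"dx":0.225,"dy":-0.0088,"dz":0.008,"grip":1},{"wx":0,"wy":0,"wz":0,"dx":0.245,"dy":-0.0088,"dz":0.008,"grip":1},{"wx":0,"wy":0,"wz":0,"dx":0.253,"dy":-0.0088,"dz":0.008,"grip":1},{"wx":0,"wy":0,"wz":0,"dx":0.253,"dy":-0.0088,"dz":0.008,"grip":1},{"wx":0,"wy":0,"wz":0,"dx":0.253,"dy":-0.0088,"dz":0.008,"grip":1}]'
python3 - <<'E'
from h import *
c=snap('wrist','w14');s=snap('scene','s14')
cv2.imwrite('pics/w14c.png',cv2.resize(c['image'][80:360,130:380,::-1],None,fx=3,fy=2.1,interpolation=cv2.INTER_CUBIC))
cv2.imwrite('pics/s14c.png',cv2.resize(s['image'][190:300,250:380,::-1],None,fx=6,fy=5.4,interpolation=cv2.INTER_CUBIC))
from bench import observe
o=observe();print(o['position'],o['force'])
E
```

```text
time_s: 20.3
position: [0.5275, 0.0011, 0.1245]
ee_rot: [0.295, 1.57, 0.259]
force: [-0.2, 0.5, -1.4]
grip_width: 0.158
[0.52757514 0.0011098  0.1245258 ] [-0.65702352  0.33841084 -1.61064862]
```

View pics/w14c.png

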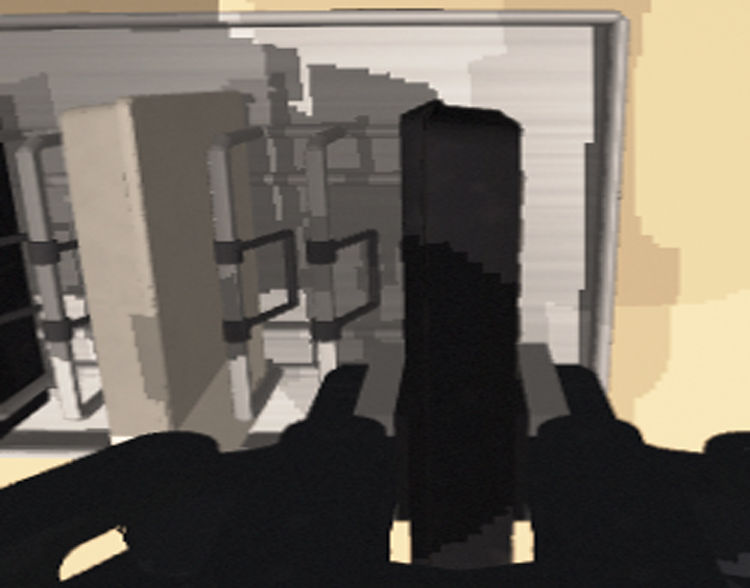

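View pics/s14c.png

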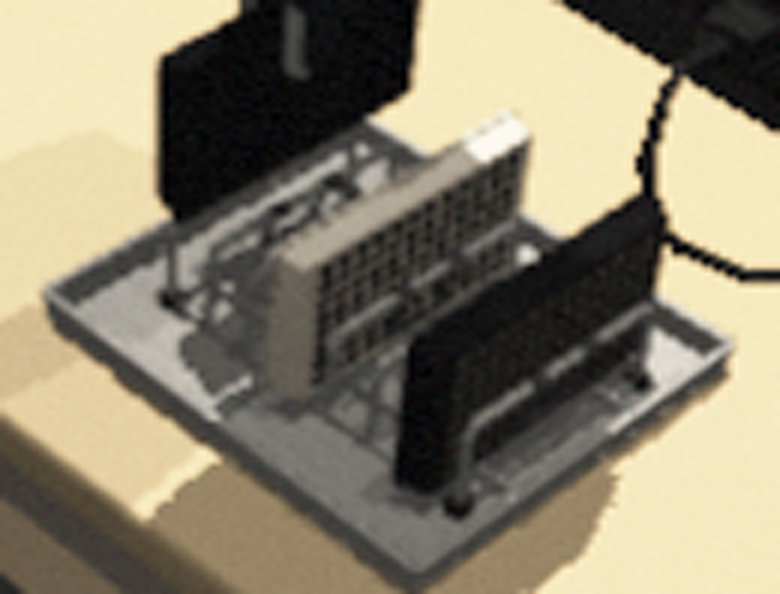

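```bash
python3 - <<'E'
from h import *
c=load('w14')
Q=lambda x,y:(130+x/3,80+y/2.1)
for p in((230,251),(321,250),(237,330),(327,329)):
  X=onz(c,*Q(*p),.053);print(X.round(4))
E
python3 -m jog '[{"wx":0,"wy":0,"wz":0,"dx":0.01,"dy":0,"dz":0,"grip":1},{"wx":0,"wy":0,"wz":0,"dx":0.025,"dy":0,"dz":0,"grip":1},{"wx":0,"wy":0,"wz":0,"dx":0.04,"dy":0,"dz":0,"grip":1},{"wx":0,"wy":0,"wz":0,"dx":0.05,"dy":0,"dz":0,"grip":1},{"wx":0,"wy":0,"wz":0,"dx":0.06,"dy":0,"dz":0,"grip":1},{"wx":0,"wy":0,"wz":0,"dx":0.067,"dy":0,"dz":0,"grip":1},{"wx":0,"wy":0,"wz":0,"dx":0.074,"dy":0,"dz":0,"grip":1},{"wx":0,"wy":0,"wz":0,"dx":0.08,"dy":0,"dz":0,"grip":1},{"wx":0,"wy":0,"wz":0,"dx":0.086,"dy":0,"dz":0,"grip":1},{"wx":0,"wy":0,"wz":0,"dx":0.086,"dy":0,"dz":0,"grip":1}]'
```

```text
[ 0.5139 -0.0522  0.053 ]
[ 0.5143 -0.031   0.053 ]
[ 0.542  -0.0533  0.053 ]
[ 0.5423 -0.0316  0.053 ]
time_s: 21.4
position: [0.5275, 0.0011, 0.0985]
ee_rot: [0.367, 1.57, 0.331]
force: [-0.2, -0.3, -1.4]
grip_width: 0.158
```

Entered the slot freely (bottom about 8 mm below the hoop tops with no force). Now on down past the finger.

```bash
python3 -m jog '[{"wx":0,"wy":0,"wz":0,"dx":0.012,"dy":0.002,"dz":0,"grip":1},{"wx":0,"wy":0,"wz":0,"dx":0.024,"dy":0.002,"dz":0,"grip":1},{"wx":0,"wy":0,"wz":0,"dx":0.036,"dy":0.002,"dz":0,"grip":1},{"wx":0,"wy":0,"wz":0,"dx":0.048,"dy":0.002,"dz":0,"grip":1},{"wx":0,"wy":0,"wz":0,"dx":0.058,"dy":0.003,"dz":0,"grip":1},{"wx":0,"wy":0,"wz":0,"dx":0.068,"dy":0.003,"dz":0,"grip":1},{"wx":0,"wy":0,"wz":0,"dx":0.078,"dy":0.004,"dz":0,"grip":1},{"wx":0,"wy":0,"wz":0,"dx":0.088,"dy":0.004,"dz":0,"grip":1},{"wx":0,"wy":0,"wz":0,"dx":0.098,"dy":0.004,"dz":0,"grip":1},{"wx":0,"wy":0,"wz":0,"dx":0.098,"dy":0.004,"dz":0,"grip":1}]'
```

```text
time_s: 22.4
position: [0.5274, 0.0021, 0.0684]
ee_rot: [-1.836, 1.571, -1.872]
force: [1.9, -0.3, -2.6]
grip_width: 0.159
```

Run:
```python
from h import *
from bench import observe
s=snap('scene','s15')
cv2.imwrite('pics/s15c.png',cv2.resize(s['image'][190:300,250:380,::-1],None,fx=6,fy=5.4,interpolation=cv2.INTER_CUBIC))
o=observe();print(o['position'],o['force'],o['ft_torque'])
```

```text
[0.52738345 0.00213285 0.06842648] [ 2.00231022 -1.20429746 -4.37153906] [-0.43595901 -0.50717086  0.13090209]
```

View pics/s15c.png

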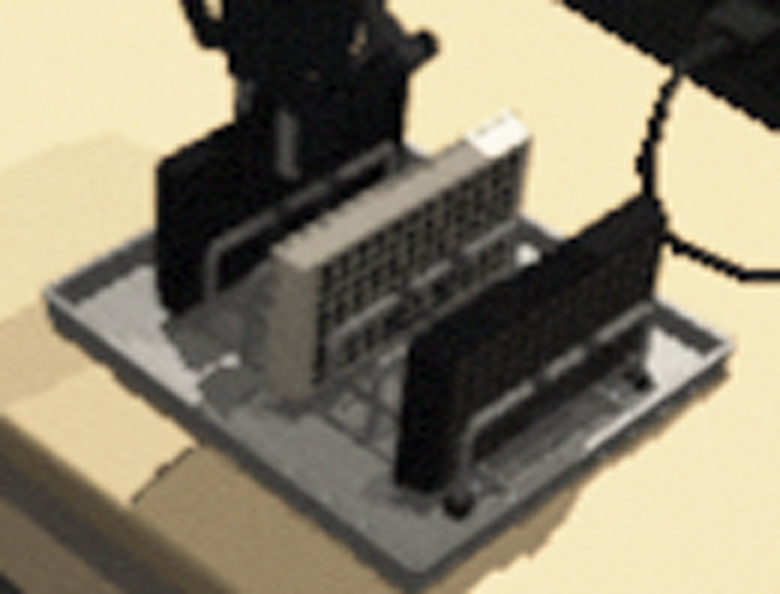

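```bash
python3 -m jog '[{"wx":0,"wy":0,"wz":0,"dx":0.002,"dy":0.001,"dz":0,"grip":1},{"wx":0,"wy":0,"wz":0,"dx":0.004,"dy":0.001,"dz":0,"grip":1},{"wx":0,"wy":0,"wz":0,"dx":0.006,"dy":0.001,"dz":0,"grip":1},{"wx":0,"wy":0,"wz":0,"dx":0.008,"dy":0.001,"dz":0,"grip":1},{"wx":0,"wy":0,"wz":0,"dx":0.01,"dy":0.001,"dz":0,"grip":1},{"wx":0,"wy":0,"wz":0,"dx":0.012,"dy":0.001,"dz":0,"grip":1},{"wx":0,"wy":0,"wz":0,"dx":0.014,"dy":0.001,"dz":0,"grip":1},{"wx":0,"wy":0,"wz":0,"dx":0.015,"dy":0.001,"dz":0,"grip":1},{"wx":0,"wy":0,"wz":0,"dx":0.015,"dy":0.001,"dz":0,"grip":1},{"wx":0,"wy":0,"wz":0,"dx":0.015,"dy":0.001,"dz":0,"grip":1}]'
```

```text
time_s: 23.45
position: [0.5277, 0.0023, 0.0655]
ee_rot: [-0.308, 1.569, -0.343]
force: [-3.3, -4.1, 14.4]
grip_width: 0.158
```

```bash
python3 -m jog '[{"wx":0,"wy":0,"wz":0,"dx":0.003,"dy":-0.001,"dz":0,"grip":1},{"wx":0,"wy":0,"wz":0,"dx":0.006,"dy":-0.001,"dz":0,"grip":1},{"wx":0,"wy":0,"wz":0,"dx":0.009,"dy":-0.001,"dz":0,"grip":1},{"wx":0,"wy":0,"wz":0,"dx":0.009,"dy":-0.001,"dz":0,"grip":1},{"wx":0,"wy":0,"wz":0,"dx":0.009,"dy":-0.001,"dz":0,"grip":1},{"wx":0,"wy":0,"wz":0,"dx":0.009,"dy":-0.001,"dz":0,"grip":1},{"wx":0,"wy":0,"wz":0,"dx":0.009,"dy":-0.001,"dz":0,"grip":1},{"wx":0,"wy":0,"wz":0,"dx":0.009,"dy":-0.001,"dz":0,"grip":1},{"wx":0,"wy":0,"wz":0,"dx":0.009,"dy":-0.001,"dz":0,"grip":1},{"wx":0,"wy":0,"wz":0,"dx":0.009,"dy":-0.001,"dz":0,"grip":1}]'
```

```text
time_s: 24.45
position: [0.5285, 0.0022, 0.0653]
ee_rot: [0.009, 1.566, -0.027]
force: [-4.1, -1.2, 20.8]
grip_width: 0.156
```

```bash
python3 -m jog '[{"wx":0,"wy":0,"wz":0,"dx":-0.002,"dy":0,"dz":0,"grip":1},{"wx":0,"wy":0,"wz":0,"dx":-0.002,"dy":0,"dz":0,"grip":0.6},{"wx":0,"wy":0,"wz":0,"dx":-0.002,"dy":0,"dz":0,"grip":0.4},{"wx":0,"wy":0,"wz":0,"dx":-0.002,"dy":0,"dz":0,"grip":0.4},{"wx":0,"wy":0,"wz":0,"dx":-0.002,"dy":0,"dz":0,"grip":0.4},{"wx":0,"wy":0,"wz":0,"dx":-0.03,"dy":0,"dz":0,"grip":0.4},{"wx":0,"wy":0,"wz":0,"dx":-0.07,"dy":0,"dz":0,"grip":0.4},{"wx":0,"wy":0,"wz":0,"dx":-0.12,"dy":0,"dz":0,"grip":0.4},{"wx":0,"wy":0,"wz":0,"dx":-0.2,"dy":0,"dz":0,"grip":0.4},{"wx":0,"wy":0,"wz":0,"dx":-0.3,"dy":0,"dz":0,"grip":0.4}]'
python3 -m jog '[{"wx":0,"wy":0,"wz":0,"dx":-0.05,"dy":0,"dz":0,"grip":0.4},{"wx":0,"wy":0,"wz":0,"dx":-0.12,"dy":0,"dz":0,"grip":0.4},{"wx":0,"wy":0,"wz":0,"dx":-0.2,"dy":0.05,"dz":0,"grip":0},{"wx":0,"wy":0,"wz":0,"dx":-0.25,"dy":0.15,"dz":0,"grip":0},{"wx":0,"wy":0,"wz":0,"dx":-0.25,"dy":0.3,"dz":0,"grip":0},{"wx":0,"wy":0,"wz":0,"dx":-0.25,"dy":0.4,"dz":0,"grip":0},{"wx":0,"wy":0,"wz":0,"dx":-0.25,"dy":0.4,"dz":0,"grip":0},{"wx":0,"wy":0,"wz":0,"dx":-0.25,"dy":0.4,"dz":0,"grip":0},{"wx":0,"wy":0,"wz":0,"dx":-0.25,"dy":0.4,"dz":0,"grip":0},{"wx":0,"wy":0,"wz":0,"dx":-0.25,"dy":0.4,"dz":0,"grip":0}]'
python3 - <<'E'
from h import *
s=snap('scene','s16');w=snap('wrist','w16');t=snap('top','t16')
cv2.imwrite('pics/s16c.png',cv2.resize(s['image'][190:300,250:380,::-1],None,fx=6,fy=5.4,interpolation=cv2.INTER_CUBIC))
cv2.imwrite('pics/t16c.png',cv2.resize(t['image'][160:255,265:420,::-1],None,fx=5,fy=6,interpolation=cv2.INTER_CUBIC))
E
```

```text
time_s: 25.45
position: [0.5279, 0.0022, 0.1568]
ee_rot: [0.015, 1.566, -0.02]
force: [-0.2, 0.8, -0.9]
grip_width: 0.299
time_s: 26.45
position: [0.5318, 0.1212, 0.2323]
ee_rot: [0.014, 1.566, -0.023]
force: [-0.1, 0.2, 0.3]
grip_width: 0.502
```

View pics/s16c.png

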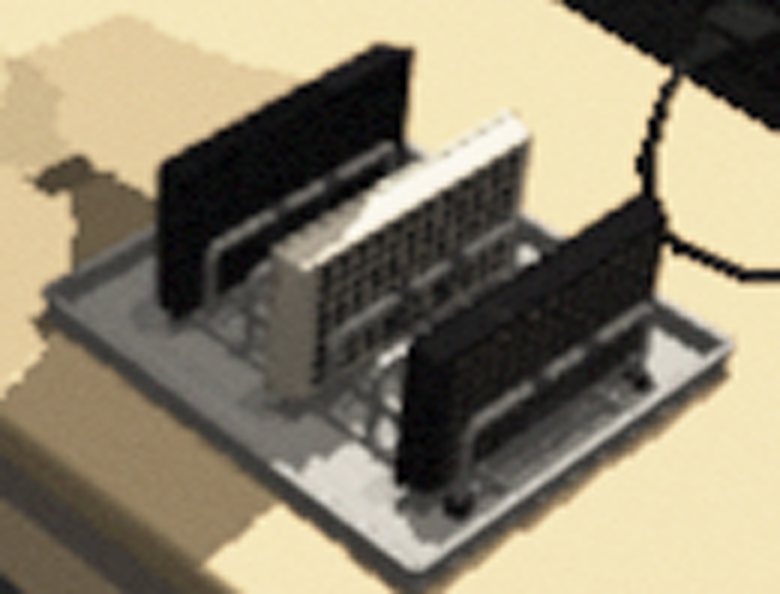

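View pics/w16.png

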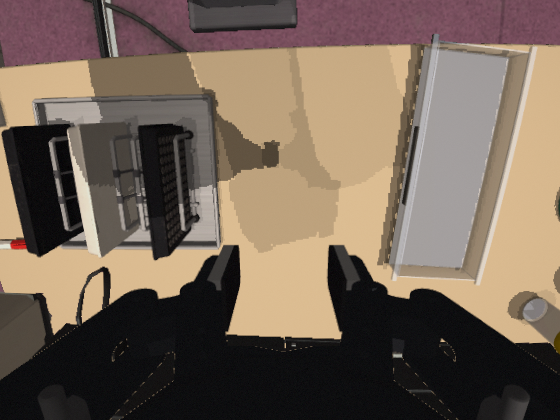

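View pics/t16c.png

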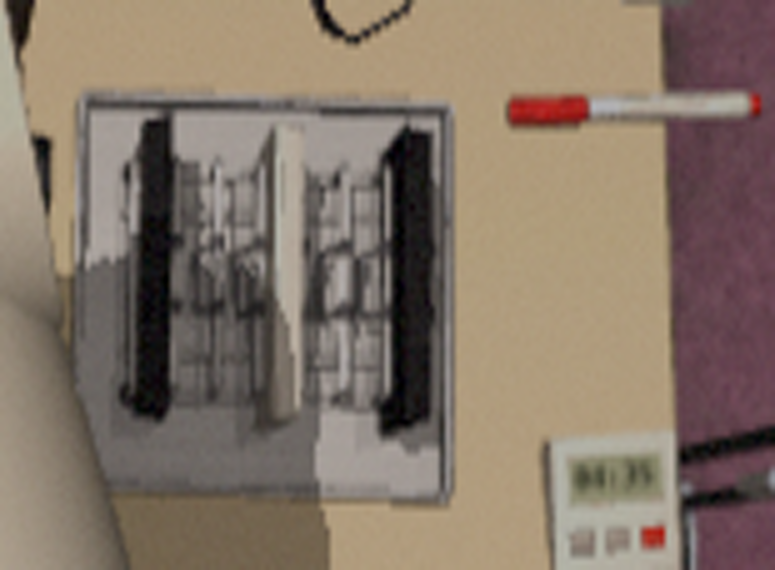

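Run:
```python
from h import *
w=load('w16')
cv2.imwrite('pics/w16c.png',cv2.resize(w['image'][90:265,0:240,::-1],None,fx=3.2,fy=3.2,interpolation=cv2.INTER_CUBIC))
```

```text
(no output)
```

View pics/w16c.png

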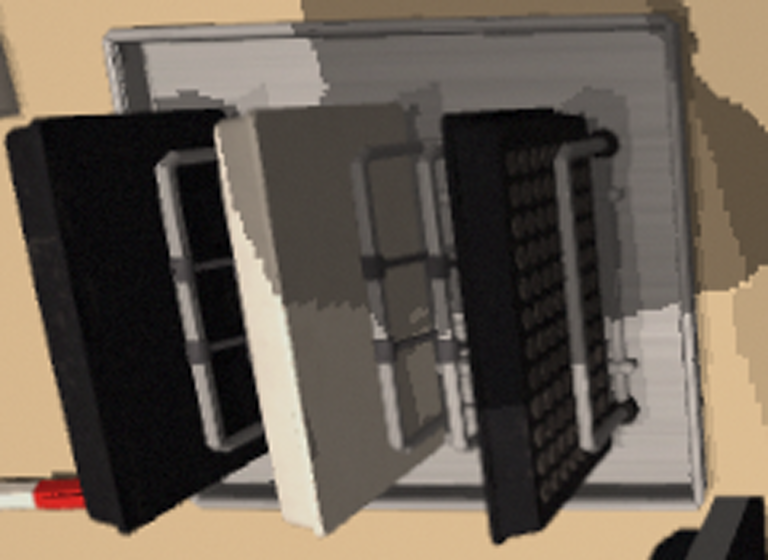

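Run:
```python
from h import *
w=load('w16');s=load('s16');t=load('t16')
Q=lambda x,y:(x/3.2,90+y/3.2)
for n,a,b in(('ref',(42,120),(126,532)),('white',(252,108),(320,533)),('black-left',(446,117),(497,543))):
    A=onz(w,*Q(*a),.0965);B=onz(w,*Q(*b),.0965);print(n,A.round(4),B.round(4),np.linalg.norm(A-B).round(4),((A+B)/2).round(4))
S=lambda x,y:(250+x/6,190+y/5.4); T=lambda x,y:(265+x/5,160+y/6)
# top near -y corner of white / ref / black(near +y): scene & top
for n,a,b in(('white -y far',(530,130),(302,127)),('ref -y far',(662,212),(433,130)),('black -y far',(411,52),(171,120))):
    print(n,tri([(s,*S(*a)),(t,*T(*b))]))
```

```text
ref [ 0.4619 -0.118   0.0965] [ 0.5866 -0.1235  0.0965] 0.1248 [ 0.5243 -0.1207  0.0965]
white [ 0.4625 -0.055   0.0965] [ 0.5882 -0.0599  0.0965] 0.1259 [ 0.5254 -0.0575  0.0965]
black-left [ 0.4678 -0.0009  0.0965] [ 0.5929 -0.005   0.0965] 0.1252 [ 0.5303 -0.003   0.0965]
white -y far (array([ 0.58454043, -0.0759014 ,  0.09586593]), [np.float64(0.0007290703221036833), np.float64(0.0007290703221037127)])
ref -y far (array([ 0.58170607, -0.14102901,  0.0956258 ]), [np.float64(0.0006747158996669441), np.float64(0.0006747158996669623)])
black -y far (array([ 0.58899159, -0.01069992,  0.09658112]), [np.float64(0.002066185431439221), np.float64(0.002066185431439231)])
```

```bash
python3 -c "
from bench import close_job,observe
print(observe()['force'],observe()['time_s']);print(close_job())"
```

```text
[-0.22975707 -0.30965125 -0.51805944] 26.6
the job is handed in; nothing more can be done
None
```

Both plates are standing in the rack and released, and the job was handed in at 26.6 s. Counting from the already-seated plate's end slot as slot 0, the white plate is in slot 3 and the black one in slot 6. That leaves two free slots between neighbouring plates.

- **Seating:** each plate went past its spring finger and stopped hard on the floor wires at about 21–22 N. I saw no clear 4–14 N peak from the finger in the readings between moves; the hard stop and the heights are what show the plates are home.
- **Heights:** in the last pictures the upper edges measure 95.9 mm (white) and 96.6 mm (black). The plate that was already seated measures 95.6 mm, and a home plate should stand at about 96.5 mm.
- **Upright and centred:** both plates look upright. Both sit within about 2 mm of centre along the hoops; black is about 2 mm off, away from the robot, and white about 1 mm the other way.
- **Bystanders:** the already-seated plate, timer and marker look undisturbed, and the robot is clear, reading no contact force.

One disagreement: the fixed cameras read about 4–6 mm off the wrist camera and robot in y. I trusted the wrist camera and contact for the grasps and slots, and both plates went in without hitting a hoop.

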